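# Set up a bench pipe bender

## Task

Set up the pipe bender: swing its locking lever fully open, put the former post on the open end of the bed and slide it along under the lips right home against the end stop, then swing the lever fully shut behind it. After that, thread every former lying on the bench onto the post, boss up, from the widest at the bottom to the narrowest on top, each sitting flat on the one below; leave the grease tin, the spanner and the bending arm where they lie.

Things in the scene. Friction and masses are not known exactly. Their poses are not given: they have to be found in the camera images.
- bender: the bender's grey cast bed, bolted down: a plate 220 x 150 x 8 mm (x from -105 to 115 mm) with a steel slideway along it. Origin on the bench under the slideway's middle line; x points along the slideway from its open mouth to the end stop, y to the left of that, z up. The post's foot slides on the plate's top, 8 mm over the bench, between guides 63 mm apart (1.5 mm of play).
- bed_mouth (a point): a point on the bed's top (8 mm over the bench) at x = -55, y = 0 mm of the bender: the open end, where the post's foot can be set down from above. Here the guides (12 mm high over the plate) flare, from 63 mm apart at x = -10 to 79 mm at x = -95 mm. Axes as the bender's.
- bed_home (a point): a point on the bed's top at x = 60, y = 0 mm of the bender, on the post's axis when it is home against the end stop (face at x = 100 mm). From x = 30 to 100 mm two lips, 47 mm apart, overhang the foot's edges (34 to 40 mm over the bench), so the foot can only slide in from the mouth. Axes as the bender's.
- post_mid (a point): the former post, loose, 0.75 kg: steel foot 80 mm long (x), 60 wide (y), 24 high; round shoulder 40 mm across up to 38 mm; upright arbor 20 mm across up to 134 mm, its last 8 mm tapering to 12. Grip it by the arbor; either end of the foot may go first. Formers rest on the shoulder. This point is on the arbor's axis, 67 mm over the foot's underside; z up, x along the foot.
- lock_lever (a joint): the locking lever, a flat teal bar on an upright pivot left of the slideway; 0.12 N m of friction holds it where it is left. 0 = fully shut: it lies across the slideway 2 mm behind the foot of a post that is home; it grows as the knob swings back past the mouth and round to the left; 1.57 = parallel to the slideway, 1.8 = fully open. The bar lies 21 to 32 mm over the bench.
- lever_pivot (a point): the lever's pivot axis, on the bed at x = 12, y = 62 mm of the bender, 26 mm over the bench. Seen from above, the lever opens clockwise; shut, it points along the bender's -y.
- lever_knob (a point): the middle of the lever's upright black round knob, 26 mm across and 33 mm high, 61 mm over the bench and 142 mm from the pivot axis.
- former_120_mid (a point): aluminium pipe former: a flat grooved disc 120 mm across and 12 mm thick, with a round boss 44 mm across and 14 mm high on top (26 mm in all) and a 23 mm bore right through; it lies boss up, or may be absent. The boss is what one grips. This point is on the bore's axis, half-way up (13 mm over its underside); z points up out of the boss.
- former_106_mid (a point): aluminium pipe former: a flat grooved disc 106 mm across and 12 mm thick, with a round boss 44 mm across and 14 mm high on top (26 mm in all) and a 23 mm bore right through; it lies boss up, or may be absent. The boss is what one grips. This point is on the bore's axis, half-way up (13 mm over its underside); z points up out of the boss.
- former_92_mid (a point): aluminium pipe former: a flat grooved disc 92 mm across and 12 mm thick, with a round boss 44 mm across and 14 mm high on top (26 mm in all) and a 23 mm bore right through; it lies boss up, or may be absent. The boss is what one grips. This point is on the bore's axis, half-way up (13 mm over its underside); z points up out of the boss.
- former_78_mid (a point): aluminium pipe former: a flat grooved disc 78 mm across and 12 mm thick, with a round boss 44 mm across and 14 mm high on top (26 mm in all) and a 23 mm bore right through; it lies boss up, or may be absent. The boss is what one grips. This point is on the bore's axis, half-way up (13 mm over its underside); z points up out of the boss.
- former_64_mid (a point): aluminium pipe former: a flat grooved disc 64 mm across and 12 mm thick, with a round boss 44 mm across and 14 mm high on top (26 mm in all) and a 23 mm bore right through; it lies boss up, or may be absent. The boss is what one grips. This point is on the bore's axis, half-way up (13 mm over its underside); z points up out of the boss.
- grease_tin: a closed steel tin, 72 mm across and 55 mm high, beyond the bender; not part of the job.
- spanner: an open-ended spanner 190 mm long lying on the bench at the left near the robot; not part of the job.
- bending_arm: the bender's bending arm, a grey flat bar 260 mm long with a steel roller on one end, lying beyond the bender; not part of this job.
Mind the look-alikes: they are no part of the job. What is shaped like the part that bears former_78_mid but brown or pink is not meant.

How it is judged:
By the outcome, as a careful person would: the job done as asked, in the order asked, and still so for the second after the job is handed in, with the robot touching nothing.
Of former_120, former_106, former_92, former_78, former_64 only 3 to 4 are there at a start; the rules pass over those that are not, and their reading is None.
At some moment in a run one of former_120, former_106, former_92, former_78, former_64 may be knocked a few centimetres aside while the robot is not near it.
Once in a run the grip may slacken for a moment while it holds something.
It also fails if it takes over 210 s, if anything falls off the work surface, if the arm or the gripper's body presses on something with over 40 N, if the wrist force passes 120 N, or if a joint passes its speed limit or range.

## Robot

A 6-joint arm with a two-finger parallel gripper is mounted at the origin on the work surface. World frame = base frame: x ahead of the robot, y to its left, z up, the work surface at z = 0. Lengths are in m, angles in rad, forces in N, time in s.
With the tool pointing down it reaches from about 0.35 to 0.975 m from the base axis. Payload 4.9 kg.
Tool frame: the origin (TCP) lies midway between the tips of the shut fingers; the grasp point (between the pads) lies 19 mm behind it (manip.pinch_z is the distance from the TCP to the grasp point, in m); z points along the fingers, y is the direction in which the jaws open and shut (so a half turn about z gives the same grasp; the last joint's range is limited). The gripper opens to 85 mm and grips with 20 to 120 N. Pads are 22 mm wide; open, the fingers measure 114 mm over their backs; the gripper's body (76 mm by 85 mm) begins 54 mm behind the grasp point. The pads swing forward as they close: fully open they stand 13 mm farther back than shut.
Start: joints at [-1.461, 0.053, 1.613, -0, 1.476, -0.119], TCP at [0.142, -0.609, 0.231] pointing down, gripper open.
Joint ranges: [-3.01, 3.01], [-1.01, 2.22], [0.06, 2.58], [-1.02, 4.17], [0.09, 2.62], [-3.14, 3.14]. Speed limits (rad/s): [2.57, 2.57, 3.14, 3.14, 3.14, 3.14].

## Interface

Orientations are given as a unit quaternion [w, x, y, z].
In Python, from plant import manip gives the robot as it stands.
- The arm moves only by the tool drive_tool, never from a script. Its argument "commands" is text: rows parted by semicolons, each of 5 numbers parted by spaces: the finger opening in mm, from 0 to 85.4, then the shift along the tool's x, y, z in units of 30 mm (1.0 is 30 mm), then the turn about the tool's z in degrees. A call has exactly 8 rows; each row shifts and turns the commanded pose from where the row before left it, along the tool's axes as they then stand; what a row does not reach is not made up. A row lasts 1/8 s, in which the tool goes at most 62.5 mm and 10.7 degrees, less where a joint would pass 70% of its speed; a pose out of reach is approached as far as the arm can. A call is refused whole if a number of a shift passes 1 or a number of a turn 10.7, either way. A call with a gripper value outside its range is refused whole. The fingers move at their own pace and stop on an object; the grip force is fixed at half the most. Time passes only in rows, so rows that do not move let the fingers close, or fill a call up. It gives the time, the measured TCP pose, the force and the opening at its end, in the units of the state.
- manip.state(): the state, without advancing time (a new reading comes with each control period).
- manip.grab_frame(name): name is "scene" or "top" or "wrist"; returns the picture (420x560x3 uint8, red, green, blue); there is no depth.
- manip.camera_params(name): a dict with "fx", "fy", "cx", "cy" (pixels), "xyz" and "orientation" of the camera in the world. Camera axes: x right, y down, z forward; pixel columns grow to the right and rows downward; lengths in m; the calibration is good to about 2 mm. The wrist camera is an equidistant fisheye: a pixel r from the principal point sees the ray r / f radians off the axis. A picture is of the moment at which its call begins: read the wrist's pose just before it. camera_params takes no time and is no camera call; for the wrist camera it gives the pose at the moment of the call.
- manip.job_done(): hands the job in, once; it reports no verdict.
The state is a dict: "time": time; "joint_pos": joint angles; "joint_vel": joint speeds; "joint_efforts": joint torques, N m; "tool_pos": TCP position; "tool_rot": TCP orientation; "contact_force": force on the tool from outside, world axes, zero at the start; "ft_torque": the same for the moment, N m; "gripper_width": opening from 0.0 (shut) to 1.0 (fully open).
Only numpy, scipy, OpenCV 4.12 (cv2) and the standard library are available. Lean on these libraries where they do the work, as an engineer would, in place of code of your own. Each camera call takes 0.05 s, during which the arm holds its last target. There are 200 camera calls.

## Working session

There is one attempt and no reset: what is moved stays moved. The work goes in short steps, Python scripts to look and compute and a tool call to move; the robot and the scene stay as the last step left them, time stands still between calls to the robot, and variables do not carry over. Pictures are saved under pics/ and viewed, about 12 in all and at most 16, crops included, and the job is handed in when it is done.

Besides the shell and the picture viewer there is one more tool, called after ">>>" as name(argument=value, ...) on one line, values as JSON. drive_tool: Moves the arm, as the interface text tells. Its arguments: {"type":"object","properties":{"commands":{"type":"string"}},"required":["commands"]}

```bash
mkdir -p pics; ls; cat > h.py <<'E'
from plant import manip
import numpy as np, cv2
from scipy.spatial.transform import Rotation as R
def rot(q): return R.from_quat([q[1],q[2],q[3],q[0]]).as_matrix()
def snap(n,f):
    c=manip.camera_params(n); im=manip.grab_frame(n); cv2.imwrite('pics/'+f,im[:,:,::-1]); return c,im
def ray(c,u,v,fish=False):
    x=(u-c['cx'])/c['fx'];y=(v-c['cy'])/c['fy']
    if fish:
        r=np.hypot(x,y); d=np.array([x/r*np.sin(r),y/r*np.sin(r),np.cos(r)]) if r>1e-9 else np.array([0,0,1.])
    else: d=np.array([x,y,1.])
    return np.array(c['xyz']),rot(c['orientation'])@d
def onz(c,u,v,z,fish=False):
    o,d=ray(c,u,v,fish); return o+d*(z-o[2])/d[2]
def proj(c,p,fish=False):
    q=rot(c['orientation']).T@(np.array(p)-np.array(c['xyz']))
    if fish:
        t=np.arctan2(np.hypot(q[0],q[1]),q[2]);s=t/max(np.hypot(q[0],q[1]),1e-9)
        return c['cx']+c['fx']*q[0]*s,c['cy']+c['fy']*q[1]*s
    return c['cx']+c['fx']*q[0]/q[2],c['cy']+c['fy']*q[1]/q[2]
E
python3 - <<'E'
from h import *
for n in('top','scene'):
    c,im=snap(n,n+'0.png'); print(n,c)
s=manip.state();print(s); print(manip.pinch_z, manip.camera_params('wrist'))
E
```

```text
pics
top {'fx': 508.70232638568257, 'fy': 508.70232638568257, 'cx': 280.63340118323083, 'cy': 207.1012254916227, 'xyz': array([ 0.34568047, -0.03969445,  1.39059348]), 'orientation': array([ 0.04350878, -0.69698913,  0.71392674, -0.0512031 ])}
scene {'fx': 441.59696592295694, 'fy': 441.59696592295694, 'cx': 280.3643233868744, 'cy': 203.91653410463928, 'xyz': array([ 1.20538146, -0.24042794,  1.07243075]), 'orientation': array([-0.24504391,  0.76206487,  0.56971756, -0.18609814])}
{'time': 0.1, 'joint_pos': array([-1.46098977e+00,  5.33024686e-02,  1.61415698e+00, -2.64113748e-06,
        1.47599753e+00, -1.19015358e-01]), 'joint_vel': array([-0.00023657, -0.00084123, -0.00230203,  0.00164315,  0.00173331,
       -0.00055103]), 'joint_efforts': array([ 1.23722157e-04, -3.94903994e+01, -3.71362495e+01, -1.48101653e-04,
        3.89687601e-03,  3.88844668e-06]), 'tool_pos': array([ 0.14169714, -0.60814757,  0.23017858]), 'tool_rot': array([-9.32155103e-04,  9.93461757e-01,  1.14161592e-01,  2.97751061e-06]), 'contact_force': array([ 0.06470832, -0.21799156, -0.2196303 ]), 'ft_torque': array([0.00972957, 0.0310111 , 0.06131942]), 'gripper_width': 1.0009293516656048}
0.0187 {'fx': 325.19226210127806, 'fy': 325.19226210127806, 'cx': 277.0901029785879, 'cy': 209.61062451985575, 'xyz': array([ 0.21678254, -0.59103214,  0.37300827]), 'orientation': array([ 0.11715062,  0.77434421, -0.61455616, -0.09480243])}
```

View pics/top0.png

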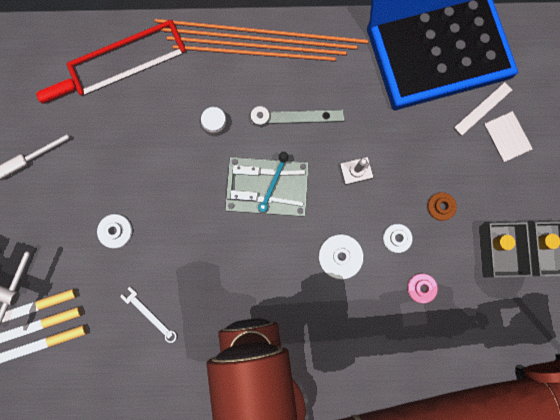

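View pics/scene0.png

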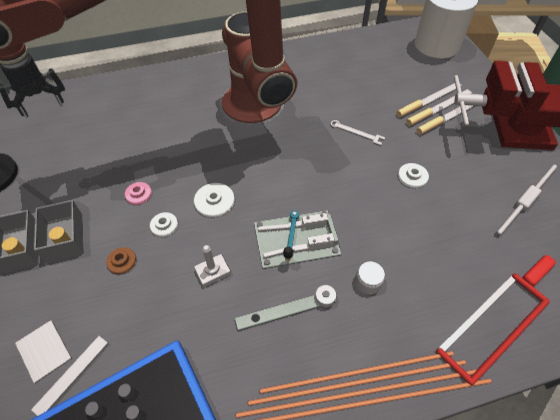

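```bash
python3 - <<'E'
from h import *
c=manip.camera_params('top'); im=cv2.imread('pics/top0.png')
hsv=cv2.cvtColor(im,cv2.COLOR_BGR2HSV)
for n,(u,v) in dict(bed=(250,180),former=(330,245),f2=(390,232),bench=(300,130),lever=(272,183)).items(): print(n,im[v,u],hsv[v,u])
crop=im[130:270,210:410]
cv2.imwrite('pics/crop.png',cv2.resize(crop,None,fx=4,fy=4,interpolation=cv2.INTER_CUBIC))
g=hsv[:,:,2]; m=((g>165)&(hsv[:,:,1]<60)).astype(np.uint8)
cs,_=cv2.findContours(m,cv2.RETR_EXTERNAL,cv2.CHAIN_APPROX_NONE)
for k in cs:
    if cv2.contourArea(k)>150:
        (u,v),(a,b),t=cv2.fitEllipse(k); print('px',round(u,1),round(v,1),round(a,1),round(b,1),'->',onz(c,u,v,.012).round(4), 'd mm',np.array([a,b])*1.38/508.7*1e3, cv2.contourArea(k))
E
```

```text
bed [176 183 176] [ 60  10 183]
former [241 235 233] [113   8 241]
f2 [233 234 235] [ 15   2 235]
bench [113 108 111] [138  11 113]
lever [177 156  52] [ 95 180 177]
px 23.2 349.9 9.6 68.4 -> [0.1694 0.6273 0.012 ] d mm [ 26.1641191  185.42047961] 418.5
px 19.7 331.1 9.7 57.1 -> [0.2179 0.6386 0.012 ] d mm [ 26.20434372 155.03556417] 343.0
px 17.2 311.8 9.5 36.0 -> [0.2681 0.6472 0.012 ] d mm [25.82182175 97.69078685] 235.5
px 4.4 299.4 11.6 31.5 -> [0.3012 0.6825 0.012 ] d mm [31.58728703 85.56453292] 160.5
px 146.2 312.7 13.1 80.0 -> [0.2572 0.3066 0.012 ] d mm [ 35.46370598 217.15426002] 472.0
px 340.8 256.1 42.9 44.1 -> [ 0.3939 -0.2162  0.012 ] d mm [116.30857755 119.67279229] 1483.0
px 397.5 238.0 27.9 28.4 -> [ 0.4393 -0.3725  0.012 ] d mm [75.7286143  76.93757788] 619.5
px 113.6 230.7 32.7 33.9 -> [0.4774 0.3972 0.012 ] d mm [88.61317531 91.96750723] 868.0
px 290.0 193.2 35.8 58.0 -> [ 0.5693 -0.0837  0.012 ] d mm [ 97.00109033 157.24260957] 1402.0
px 355.1 171.3 22.3 31.0 -> [ 0.6265 -0.2652  0.012 ] d mm [60.44065027 84.18840484] 406.0
px 248.0 182.0 46.2 55.8 -> [0.603  0.0311 0.012 ] d mm [125.43242619 151.31679945] 1811.0
px 11.3 165.1 11.8 32.9 -> [0.6653 0.6812 0.012 ] d mm [32.01543037 89.36106144] 270.0
px 508.1 135.9 35.1 51.1 -> [ 0.7175 -0.6986  0.012 ] d mm [ 95.09694553 138.60037571] 1272.0
px 299.1 116.1 9.3 85.0 -> [ 0.7874 -0.1152  0.012 ] d mm [ 25.22522034 230.61074643] 429.5
px 212.5 118.4 23.0 23.9 -> [0.7861 0.1272 0.012 ] d mm [62.49246817 64.85221605] 430.5
px 259.5 114.7 17.4 17.5 -> [ 0.7941 -0.0043  0.012 ] d mm [47.30235955 47.44545344] 238.0
px 482.6 108.5 11.2 99.1 -> [ 0.7984 -0.633   0.012 ] d mm [ 30.45981013 268.80219814] 688.0
px 131.4 70.9 4.6 175.3 -> [0.9301 0.3554 0.012 ] d mm [ 12.4379236  475.48416885] 429.0
```

View pics/crop.png

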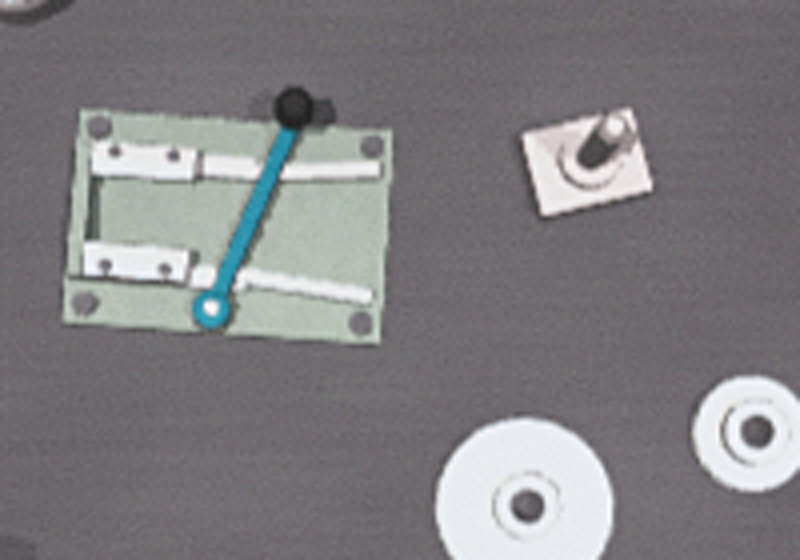

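```bash
cat >> h.py <<'E'
def kabsch(P,Q):  # 2D P->Q
    P=np.array(P,float);Q=np.array(Q,float);a=P-P.mean(0);b=Q-Q.mean(0)
    th=np.arctan2((a[:,0]*b[:,1]-a[:,1]*b[:,0]).sum(),(a*b).sum())
    Rm=np.array([[np.cos(th),-np.sin(th)],[np.sin(th),np.cos(th)]])
    t=Q.mean(0)-Rm@P.mean(0); return th,t,np.linalg.norm((P@Rm.T+t)-Q,axis=1)
def tool():
    s=manip.state();M=rot(s['tool_rot']);return s,s['tool_pos'],M
def goal(x,y,z,ydir=None):
    """print shift in units of 30 mm along current tool axes, and turn (deg) bringing tool y along ydir (rad world, mod pi)"""
    s,p,M=tool(); d=M.T@(np.array([x,y,z])-p)/.03
    t=None
    cur=np.arctan2(M[1,1],M[0,1])
    if ydir is not None:
        t=np.degrees((cur-ydir+np.pi/2)%np.pi-np.pi/2)
    print('goal shift units',d.round(3),'turn deg',None if t is None else round(t,2),'| tcp',p.round(4),'ydir',round(np.degrees(cur),2),'j6',round(s['joint_pos'][5],3),'t',round(s['time'],2))
E
python3 - <<'E'
from h import *
c=manip.camera_params('top')
f=lambda u,v,z: onz(c,u/4+210-.375,v/4+130-.375,z)
Q=[f(*k,.008)[:2] for k in((82,110),(391,130),(379,344),(64,322))]
P=np.array([(115,-75),(-105,-75),(-105,75),(115,75)])/1e3
th,t,r=kabsch(P,Q);print('bed',np.degrees(th),t,r)
Q=[f(*k,.024)[:2] for k in((521,132),(632,109),(652,188),(541,217))]
P=np.array([(40,-30),(-40,-30),(-40,30),(40,30)])/1e3
a,b,r=kabsch(P,Q);print('post',np.degrees(a),b,r, 'tip',f(618,128,.134))
k=f(294,103,.0775);print('knob',k)
for x,y in((326.5,0),):pass
R2=np.array([[np.cos(th),-np.sin(th)],[np.sin(th),np.cos(th)]])
pv=t+R2@[.012,.062]; v=R2.T@(k[:2]-pv);print('pivot',pv,'r',np.linalg.norm(v),'lever',np.arctan2(-v[0],-v[1]),'pivot seen',f(211,308,.032))
E
```

```text
bed 84.79237897363511 [ 0.59089725 -0.02561102] [0.00254346 0.00255781 0.00190091 0.00208591]
post 101.66090152149914 [ 0.62763532 -0.2667046 ] [0.00113564 0.00149056 0.0021019  0.00056633] tip [ 0.62596009 -0.2692909   0.134     ]
knob [ 0.66023604 -0.06617919  0.0775    ]
pivot [ 0.53024235 -0.00803312] r 0.14240549720090898 lever 0.3297154740752257 pivot seen [ 0.53115022 -0.00762345  0.032     ]
```

```bash
cat >> h.py <<'E'
def plan(wps,p=None,h=None):
    """wps: (x,y,z,ydir deg,open mm,rows). prints rows in calls of 8"""
    s,p0,M=tool(); p=np.array(p0 if p is None else p); h=np.degrees(np.arctan2(M[1,1],M[0,1])) if h is None else h
    print('start',p.round(4),'h',round(h,2),'t',round(s['time'],2)); rows=[]
    for x,y,z,yd,o,n in wps:
        t=np.array([x,y,z])
        for i in range(n):
            k=n-i; a=np.radians(h); ex=np.array([-np.sin(a),np.cos(a),0]);ey=np.array([np.cos(a),np.sin(a),0])
            d=(t-p)/k/.03; sh=np.round([d@ex,d@ey,-d[2]],2); tn=np.round(-(yd-h)/k,1)
            p=p+.03*(sh[0]*ex+sh[1]*ey-sh[2]*np.array([0,0,1])); h-=tn
            assert abs(sh).max()<=1 and abs(tn)<=10.7,(sh,tn)
            rows.append(f'{o:g} '+' '.join(f'{v+0:g}' for v in sh)+f' {tn+0:g}')
    while len(rows)%8: rows.append(f'{wps[-1][4]:g} 0 0 0 0')
    for i in range(0,len(rows),8): print('; '.join(rows[i:i+8]))
E
python3 - <<'E'
from h import *
s,p,M=tool(); print(M.round(3))
plan([(.620,-.05,.23,66,45,24)])
E
```

```text
[[ 0.974  0.227 -0.   ]
 [ 0.227 -0.974  0.002]
 [ 0.    -0.002 -1.   ]]
start [ 0.1417 -0.6081  0.2302] h -76.89 t 0.1Traceback (most recent call last):
  File "<stdin>", line 3, in <module>
  File "h.py", line 46, in plan
    assert abs(sh).max()<=1 and abs(tn)<=10.7,(sh,tn)
           ^^^^^^^^^^^^^^^^^^^^^^^^^^^^^^^^^^
AssertionError: (array([ 1.01, -0.12,  0.  ]), np.float64(-6.0))
```

```bash
python3 - <<'E'
from h import *
plan([(.600,-.09,.23,66,45,32)])
E
```

```text
start [ 0.1417 -0.6081  0.2302] h -76.89 t 0.1
45 0.59 -0.42 0 -4.5; 45 0.62 -0.37 0 -4.5; 45 0.65 -0.32 0 -4.5; 45 0.67 -0.27 0 -4.5; 45 0.69 -0.22 0 -4.5; 45 0.7 -0.16 0 -4.5; 45 0.71 -0.11 0 -4.5; 45 0.72 -0.05 0 -4.5
45 0.72 0.01 0 -4.5; 45 0.72 0.06 0 -4.5; 45 0.71 0.12 0 -4.4; 45 0.7 0.17 0 -4.5; 45 0.68 0.23 0 -4.4; 45 0.66 0.28 0 -4.5; 45 0.64 0.33 0 -4.4; 45 0.61 0.38 0 -4.5
45 0.58 0.43 0 -4.4; 45 0.55 0.47 0 -4.5; 45 0.51 0.51 0 -4.4; 45 0.47 0.55 0 -4.5; 45 0.42 0.58 0 -4.4; 45 0.38 0.61 0 -4.5; 45 0.33 0.64 0 -4.4; 45 0.27 0.67 0 -4.5
45 0.22 0.68 0 -4.4; 45 0.17 0.7 0 -4.5; 45 0.11 0.71 0 -4.4; 45 0.06 0.72 0 -4.5; 45 0 0.72 0 -4.4; 45 -0.05 0.72 0 -4.5; 45 -0.11 0.71 0 -4.4; 45 -0.16 0.7 0.01 -4.5
```

>>> drive_tool(commands="45 0.59 -0.42 0 -4.5; 45 0.62 -0.37 0 -4.5; 45 0.65 -0.32 0 -4.5; 45 0.67 -0.27 0 -4.5; 45 0.69 -0.22 0 -4.5; 45 0.7 -0.16 0 -4.5; 45 0.71 -0.11 0 -4.5; 45 0.72 -0.05 0 -4.5")

```text
time: 1.1
tool_pos: [0.2567, -0.4779, 0.2307]
tool_rot: [-0.0, 0.909, 0.417, 0.0]
contact_force: [0.7, 0.1, 0.7]
gripper_width: 0.527
```

>>> drive_tool(commands="45 0.72 0.01 0 -4.5; 45 0.72 0.06 0 -4.5; 45 0.71 0.12 0 -4.4; 45 0.7 0.17 0 -4.5; 45 0.68 0.23 0 -4.4; 45 0.66 0.28 0 -4.5; 45 0.64 0.33 0 -4.4; 45 0.61 0.38 0 -4.5")

```text
time: 2.1
tool_pos: [0.371, -0.3485, 0.2307]
tool_rot: [-0.0, 0.738, 0.675, 0.0]
contact_force: [0.2, -0.2, -0.6]
gripper_width: 0.523
```

>>> drive_tool(commands="45 0.58 0.43 0 -4.4; 45 0.55 0.47 0 -4.5; 45 0.51 0.51 0 -4.4; 45 0.47 0.55 0 -4.5; 45 0.42 0.58 0 -4.4; 45 0.38 0.61 0 -4.5; 45 0.33 0.64 0 -4.4; 45 0.27 0.67 0 -4.5")

```text
time: 3.1
tool_pos: [0.4854, -0.2189, 0.2307]
tool_rot: [-0.0, 0.496, 0.868, 0.0]
contact_force: [-0.8, 0.2, -0.3]
gripper_width: 0.527
```

>>> drive_tool(commands="45 0.22 0.68 0 -4.4; 45 0.17 0.7 0 -4.5; 45 0.11 0.71 0 -4.4; 45 0.06 0.72 0 -4.5; 45 0 0.72 0 -4.4; 45 -0.05 0.72 0 -4.5; 45 -0.11 0.71 0 -4.4; 45 -0.16 0.7 0.01 -4.5")

```text
time: 4.1
tool_pos: [0.6, -0.09, 0.2303]
tool_rot: [-0.001, 0.207, 0.978, 0.0]
contact_force: [-0.4, -0.1, -0.0]
gripper_width: 0.523
```

```bash
python3 - <<'E'
from h import *
c,im=snap('wrist','w1.png');s,p,M=tool();print(p,M.round(3),s['joint_pos'].round(3),s['time'],c)
E
```

```text
[ 0.60112483 -0.0881628   0.23023228] [[-0.916  0.401  0.   ]
 [ 0.401  0.916  0.002]
 [ 0.001  0.002 -1.   ]] [-0.269  0.013  1.656  0.002  1.474 -1.427] 4.15 {'fx': 325.19226210127806, 'fy': 325.19226210127806, 'cx': 277.0901029785879, 'cy': 209.61062451985575, 'xyz': array([ 0.53162424, -0.05910568,  0.37322302]), 'orientation': array([0.12518937, 0.82854896, 0.53959549, 0.08167586])}
```

View pics/w1.png

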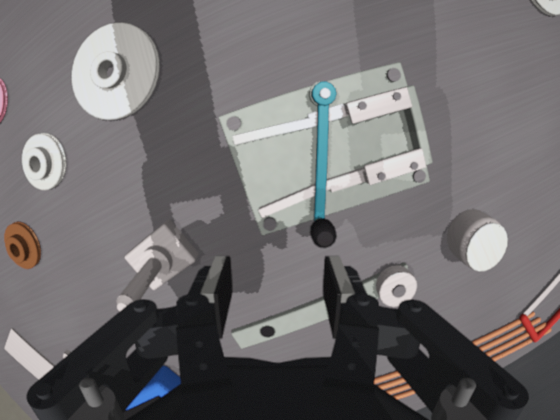

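```bash
python3 - <<'E'
from h import *
c=manip.camera_params('wrist')
f=lambda u,v,z: onz(c,u,v,z,True)
Q=[f(*k,.008)[:2] for k in((431,182),(265,235),(220,117),(402,64))]
P=np.array([(115,-75),(-105,-75),(-105,75),(115,75)])/1e3
th,t,r=kabsch(P,Q);print('bed',np.degrees(th),t,r)
print('pivot',f(323.5,93,.032),'knob',f(323,228,.0775), f(323,235,.061))
print('120',f(107,69,.026),'78',f(37,164,.026))
R2=np.array([[np.cos(th),-np.sin(th)],[np.sin(th),np.cos(th)]])
pv=t+R2@[.012,.062];print(pv)
def knob(pv,hs,a):
    h=np.radians(hs)-a; return pv+.142*np.array([np.cos(h),np.sin(h)])
E
```

```text
bed 84.69702609451267 [ 0.59577549 -0.0198004 ] [1.20120884e-03 2.69043923e-03 4.11741006e-05 2.24658533e-03]
pivot [ 0.53311532 -0.00481358  0.032     ] knob [ 0.65186094 -0.06045657  0.0775    ] [ 0.66579382 -0.06338242  0.061     ]
120 [ 0.39880633 -0.21087237  0.026     ] 78 [ 0.44678663 -0.36429218  0.026     ]
[ 0.53514993 -0.00212158]
```

```bash
cat >> h.py <<'E'
PV=np.array([.5315,-.0065]);HS=-5.25
def kn(a,r=.142,z=.05,o=34,n=1):
    h=HS-np.degrees(a); q=PV+r*np.array([np.cos(np.radians(h)),np.sin(np.radians(h))])
    return (q[0],q[1],z,h+90,o,n)
E
python3 - <<'E'
from h import *
a=np.linspace(.33,1.84,17)[1:]
plan([kn(.33,z=.13,o=46,n=5),kn(.33,z=.05,o=46,n=3)]+[kn(.33,n=8)]+[kn(q) for q in a])
E
```

```text
start [ 0.6011 -0.0882  0.2302] h 66.35 t 4.15
46 -0.3 0.3 0.67 0.1; 46 -0.3 0.31 0.67 0.1; 46 -0.3 0.3 0.67 0.1; 46 -0.31 0.31 0.67 0.1; 46 -0.3 0.31 0.66 0.1; 46 0 0 0.89 0; 46 0 0 0.89 0; 46 0 0 0.89 0
34 0 0 0 0; 34 0 0 0 0; 34 0 0 0 0; 34 0 0 0 0; 34 0 0 0 0; 34 0 0 0 0; 34 0 0 0 0; 34 0 0 0 0
34 0.02 -0.45 0 5.4; 34 0.02 -0.45 0 5.4; 34 0.02 -0.44 0 5.4; 34 0.02 -0.45 0 5.4; 34 0.03 -0.45 0 5.4; 34 0.02 -0.44 0 5.4; 34 0.02 -0.45 0 5.5; 34 0.02 -0.44 0 5.4
34 0.02 -0.45 0 5.4; 34 0.02 -0.45 0 5.4; 34 0.02 -0.44 0 5.4; 34 0.02 -0.45 0 5.4; 34 0.03 -0.44 0 5.4; 34 0.02 -0.45 0 5.4; 34 0.02 -0.45 0 5.4; 34 0.02 -0.44 0 5.4
```

>>> drive_tool(commands="46 -0.3 0.3 0.67 0.1; 46 -0.3 0.31 0.67 0.1; 46 -0.3 0.3 0.67 0.1; 46 -0.31 0.31 0.67 0.1; 46 -0.3 0.31 0.66 0.1; 46 0 0 0.89 0; 46 0 0 0.89 0; 46 0 0 0.89 0")

```text
time: 5.15
tool_pos: [0.6594, -0.0675, 0.0493]
tool_rot: [-0.001, 0.213, 0.977, -0.0]
contact_force: [-0.5, 1.3, -0.1]
gripper_width: 0.538
```

```bash
python3 - <<'E'
from h import *
s,p,M=tool();print(p,s['contact_force'],kn(.33))
c,im=snap('wrist','w2.png');s,p,M=tool();print(p,s['contact_force'])
E
```

```text
[ 0.65940645 -0.06753033  0.04933074] [-0.46942576  1.30071234 -0.12661354] (np.float64(0.661064089538648), np.float64(-0.06461322312538845), 0.05, np.float64(65.84239276068283), 34, 1)
[ 0.65654521 -0.06695431  0.04477515] [-2.36801864 -0.20012428 -2.52045718]
```

View pics/w2.png

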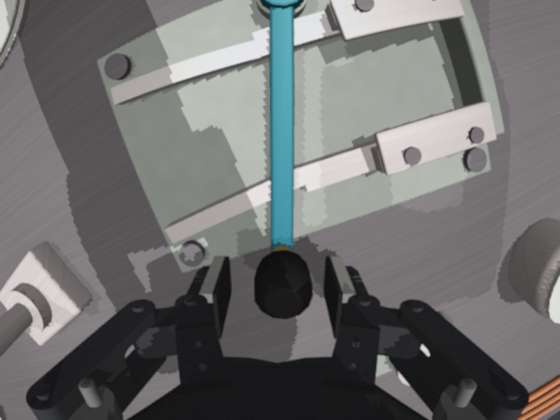

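```bash
python3 - <<'E'
from h import *
s,p,M=tool();print(p)
a=np.linspace(.33,1.84,17)[1:]
plan([kn(.33,n=8)]+[kn(q) for q in a])
E
```

```text
[ 0.65654521 -0.06695431  0.04477515]
start [ 0.6565 -0.067   0.0448] h 65.45 t 5.2
34 -0.01 0.02 -0.02 0; 34 -0.01 0.02 -0.02 -0.1; 34 -0.01 0.02 -0.02 0; 34 -0.01 0.01 -0.02 -0.1; 34 -0.02 0.02 -0.02 0; 34 -0.01 0.01 -0.02 -0.1; 34 -0.02 0.02 -0.03 0; 34 -0.01 0.01 -0.02 -0.1
34 0.02 -0.44 0 5.4; 34 0.02 -0.45 0 5.4; 34 0.02 -0.44 0 5.4; 34 0.02 -0.45 0 5.4; 34 0.02 -0.45 0 5.4; 34 0.02 -0.44 0 5.5; 34 0.02 -0.45 0 5.4; 34 0.02 -0.44 0 5.4
34 0.02 -0.45 0 5.4; 34 0.03 -0.45 0 5.4; 34 0.02 -0.44 0 5.4; 34 0.02 -0.45 0 5.4; 34 0.02 -0.44 0 5.4; 34 0.02 -0.45 0 5.4; 34 0.02 -0.45 0 5.4; 34 0.02 -0.44 0 5.4
```

>>> drive_tool(commands="34 0 0 -0.1 0; 34 0 0 0 0; 34 0 0 0 0; 34 0 0 0 0; 34 0 -0.2 0 2.5; 34 0.01 -0.45 0 5.4; 34 0.02 -0.45 0 5.4; 34 0.02 -0.44 0 5.4")

```text
time: 6.2
tool_pos: [0.6345, -0.1061, 0.0538]
tool_rot: [-0.0, 0.37, 0.929, 0.0]
contact_force: [-0.6, 0.7, 0.2]
gripper_width: 0.395
```

```bash
python3 - <<'E'
from h import *
s,p,M=tool();print(p,s['contact_force'],s['gripper_width'])
q=p[:2]-PV;print('r',np.hypot(*q),'a',np.radians(HS)-np.arctan2(q[1],q[0]))
a=np.linspace(.75,1.84,17)[1:]
plan([kn(q,r=.141) for q in a])
E
```

```text
[ 0.63452933 -0.10613565  0.05384034] [-0.62647637  0.74188194  0.16526558] 0.3954737006869967
r 0.1433258778728318 a 0.6770246779212077
start [ 0.6345 -0.1061  0.0538] h 46.54 t 6.2
34 0.13 -0.66 0.13 8.7; 34 0.01 -0.32 0 3.9; 34 0.01 -0.32 0 3.9; 34 0.01 -0.32 0 3.9; 34 0.01 -0.32 0 3.9; 34 0.01 -0.32 0 3.9; 34 0.02 -0.32 0 3.9; 34 0.01 -0.32 0 3.9
34 0.01 -0.32 0 3.9; 34 0.01 -0.32 0 3.9; 34 0.01 -0.32 0 3.9; 34 0.01 -0.32 0 3.9; 34 0.01 -0.32 0 3.9; 34 0.01 -0.32 0 3.9; 34 0.01 -0.32 0 3.9; 34 0.01 -0.32 0 3.9
```

>>> drive_tool(commands="34 0.1 -0.5 0.13 7; 34 0.01 -0.32 0 3.9; 34 0.01 -0.32 0 3.9; 34 0.01 -0.32 0 3.9; 34 0.01 -0.32 0 3.9; 34 0.01 -0.32 0 3.9; 34 0.02 -0.32 0 3.9; 34 0.01 -0.32 0 3.9")

```text
time: 7.2
tool_pos: [0.5624, -0.1444, 0.05]
tool_rot: [0.0, 0.627, 0.779, 0.0]
contact_force: [0.4, -0.0, -0.6]
gripper_width: 0.4
```

>>> drive_tool(commands="34 0.01 -0.32 0 3.9; 34 0.01 -0.32 0 3.9; 34 0.01 -0.32 0 3.9; 34 0.01 -0.32 0 3.9; 34 0.01 -0.32 0 3.9; 34 0.01 -0.32 0 3.9; 34 0 -0.2 0 3.9; 34 0 -0.1 0 2")

```text
time: 8.2
tool_pos: [0.4964, -0.1432, 0.05]
tool_rot: [0.0, 0.804, 0.595, 0.0]
contact_force: [1.3, 0.0, -0.8]
gripper_width: 0.399
```

```bash
python3 - <<'E'
from h import *
s,p,M=tool();print(p,s['contact_force'],s['gripper_width'])
q=p[:2]-PV;print('r',np.hypot(*q),'a',np.radians(HS)-np.arctan2(q[1],q[0]))
plan([kn(1.84,n=8)])
E
```

```text
[ 0.49642294 -0.14315813  0.05001339] [ 1.27688934  0.04215155 -0.75495343] 0.3991651666148699
r 0.14108807282132083 a 1.7304199333668504
start [ 0.4964 -0.1432  0.05  ] h -16.93 t 8.2
34 0 -0.06 0 0.5; 34 0 -0.07 0 0.5; 34 -0.01 -0.06 0 0.5; 34 -0.01 -0.07 0 0.4; 34 0 -0.06 0 0.5; 34 -0.01 -0.07 0 0.4; 34 0 -0.06 0 0.5; 34 -0.01 -0.07 0 0.4
```

>>> drive_tool(commands="34 0 -0.07 0 0.5; 34 0 -0.07 0 0.5; 34 -0.01 -0.07 0 0.5; 34 -0.01 -0.07 0 0.4; 34 0 -0.07 0 0; 34 -0.01 -0.07 0 0; 34 0 0 0 0; 34 0 0 0 0")

```text
time: 9.2
tool_pos: [0.484, -0.1397, 0.0496]
tool_rot: [-0.0, 0.813, 0.583, -0.0]
contact_force: [-0.3, -0.2, -0.3]
gripper_width: 0.395
```

>>> drive_tool(commands="34 0 -0.07 0 0; 34 0 -0.07 0 0; 34 0 -0.07 0 0; 34 0 0 0 0; 34 0 0 0 0; 34 0 0 0 0; 34 0 0 0 0; 34 0 0 0 0")

```text
time: 10.2
tool_pos: [0.4824, -0.1393, 0.05]
tool_rot: [0.005, 0.813, 0.583, 0.004]
contact_force: [18.8, -5.7, -14.9]
gripper_width: 0.398
```

```bash
python3 - <<'E'
from h import *
c0=dict(fx=325.19226210127806,fy=325.19226210127806,cx=277.0901029785879,cy=209.61062451985575,xyz=np.array([0.53162424,-0.05910568,0.37322302]),orientation=np.array([0.12518937,0.82854896,0.53959549,0.08167586]))
# post foot in w1
im=cv2.imread('pics/w1.png')
plan([(.4884,-.1415,.05,-19,46,2),(.4884,-.1415,.15,-19,60,4),(.60,-.24,.23,-78.3,60,10)],p=[.478,-.138,.05],h=-19)
E
```

```text
start [ 0.478 -0.138  0.05 ] h -19 t 10.2
46 0 0.18 0 0; 46 0 0.19 0 0; 60 0 0 -0.83 0; 60 0 0 -0.83 0; 60 0 0 -0.84 0; 60 0 0 -0.83 0; 60 -0.19 0.46 -0.27 5.9; 60 -0.14 0.48 -0.27 5.9
60 -0.09 0.49 -0.27 5.9; 60 -0.04 0.49 -0.27 5.9; 60 0.01 0.49 -0.27 6; 60 0.06 0.49 -0.26 5.9; 60 0.11 0.48 -0.27 6; 60 0.16 0.47 -0.26 5.9; 60 0.21 0.45 -0.27 6; 60 0.26 0.43 -0.26 5.9
```

>>> drive_tool(commands="46 0 0.18 0 0; 46 0 0.19 0 0; 60 0 0 -0.83 0; 60 0 0 -0.83 0; 60 0 0 -0.84 0; 60 0 0 -0.83 0; 60 -0.19 0.46 -0.27 5.9; 60 -0.14 0.48 -0.27 5.9")

```text
time: 11.2
tool_pos: [0.5117, -0.1613, 0.1666]
tool_rot: [0.0, 0.869, 0.495, 0.0]
contact_force: [-0.9, -0.4, 0.0]
gripper_width: 0.704
```

>>> drive_tool(commands="60 -0.09 0.49 -0.27 5.9; 60 -0.04 0.49 -0.27 5.9; 60 0.01 0.49 -0.27 6; 60 0.06 0.49 -0.26 5.9; 60 0.11 0.48 -0.27 6; 60 0.16 0.47 -0.26 5.9; 60 0.21 0.45 -0.27 6; 60 0.26 0.43 -0.26 5.9")

```text
time: 12.2
tool_pos: [0.6011, -0.2395, 0.2297]
tool_rot: [-0.0, 0.995, 0.103, -0.0]
contact_force: [0.8, 0.4, -0.1]
gripper_width: 0.704
```

```bash
python3 - <<'E'
from h import *
manip.grab_frame('top')
c,im=snap('wrist','w3.png');s,p,M=tool();print(p,s['contact_force'],np.degrees(np.arctan2(M[1,1],M[0,1])),s['joint_pos'].round(3))
t=manip.grab_frame('top');cv2.imwrite('pics/top1.png',t[:,:,::-1])
cv2.imwrite('pics/v3.png',cv2.resize(np.hstack([im[:,:,::-1],t[130:270,180:366,::-1].repeat(3,0).repeat(3,1)[:420]]),(800,301)))
E
```

```text
[ 0.60179812 -0.2401758   0.23063331] [ 0.38093763  0.51113506 -0.50475507] -78.0107984895653 [-0.494  0.106  1.558 -0.     1.477  0.867]
```

View pics/w3.png

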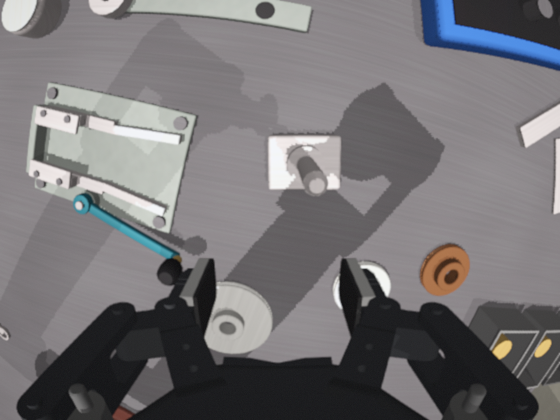

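```bash
python3 - <<'E'
from h import *
c=manip.camera_params('wrist')
f=lambda u,v,z: onz(c,u,v,z,True)
P=np.array([(40,-30),(-40,-30),(-40,30),(40,30)])/1e3
Q=[f(*k,.024)[:2] for k in((269,135),(340.5,135.5),(341,189),(269,189))]
a,b,r=kabsch(P,Q);print('post',np.degrees(a),b,r,'tip',f(317,186,.134))
Q=[f(*k,.008)[:2] for k in((50,83),(197,115),(168,234),)]
P=np.array([(115,-75),(-105,-75),(-105,75)])/1e3
th,t,r=kabsch(P,Q);print('bed',np.degrees(th),t,r,'pivot',f(83,203,.032),'knob',f(170,270,.0775))
# arbor direction px: expected line
ct=manip.camera_params('top')
im=cv2.imread('pics/top1.png');hsv=cv2.cvtColor(im,cv2.COLOR_BGR2HSV)
m=((hsv[:,:,2]<60)&(hsv[:,:,1]<90)).astype(np.uint8);m[:, :270]=0
cv2.imwrite('pics/topc.png',cv2.resize(im[130:270,210:410],None,fx=4,fy=4,interpolation=cv2.INTER_CUBIC))
E
```

```text
post 102.7275340280441 [ 0.62883814 -0.26457002] [0.001147   0.00185276 0.00049806 0.00052468] tip [ 0.6281397  -0.26448135  0.134     ]
bed 84.67548128238965 [ 0.588942   -0.02454354] [0.00364938 0.00170084 0.00233738] pivot [ 0.53018966 -0.00791178  0.032     ] knob [ 0.49645899 -0.14511461  0.0775    ]
```

View pics/topc.png

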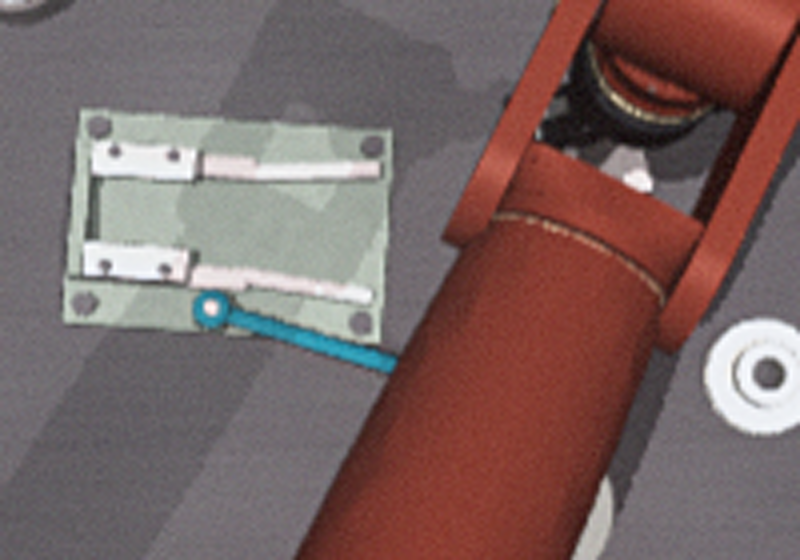

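```bash
python3 - <<'E'
from h import *
plan([(.6275,-.2655,.16,-77.8,50,4),(.6275,-.2655,.080,-77.8,45,4),(.6275,-.2655,.080,-77.8,0,8)])
E
```

```text
start [ 0.6012 -0.2395  0.2299] h -77.91 t 12.35
50 0.17 0.26 0.58 0; 50 0.17 0.26 0.58 0; 50 0.17 0.26 0.59 -0.1; 50 0.17 0.25 0.58 0; 45 0 0 0.67 0; 45 0 0 0.67 0; 45 0 0 0.66 0; 45 0 0 0.67 0
0 0 0 0 0; 0 0 0 0 0; 0 0 0 0 0; 0 0 0 0 0; 0 0 0 0 0; 0 0 0 0 0; 0 0 0 0 0; 0 0 0 0 0
```

>>> drive_tool(commands="50 0.17 0.26 0.58 0; 50 0.17 0.26 0.58 0; 50 0.17 0.26 0.59 -0.1; 50 0.17 0.25 0.58 0; 45 0 0 0.67 0; 45 0 0 0.67 0; 45 0 0 0.66 0; 45 0 0 0.67 0")

```text
time: 13.35
tool_pos: [0.6272, -0.2651, 0.0785]
tool_rot: [0.0, 0.994, 0.106, 0.0]
contact_force: [0.1, -0.5, 0.7]
gripper_width: 0.528
```

>>> drive_tool(commands="45 0 0 0 0; 0 0 0 0 0; 0 0 0 0 0; 0 0 0 0 0; 0 0 0 0 0; 0 0 0 0 0; 0 0 0 0 0; 0 0 0 0 0")

```text
time: 14.35
tool_pos: [0.6281, -0.266, 0.0811]
tool_rot: [0.001, 0.994, 0.105, 0.001]
contact_force: [1.2, -4.1, 5.2]
gripper_width: 0.217
```

```bash
python3 - <<'E'
from h import *
s,p,M=tool();print(p,s['contact_force'],s['ft_torque'],s['gripper_width']*85.4)
c,im=snap('wrist','w4.png')
print(tool()[1])
E
```

```text
[ 0.62813047 -0.26603273  0.08110796] [ 1.1560504  -4.0853416   5.21926579] [-0.47957894 -0.20797437 -0.01839381] 18.55081707646212
[ 0.62813572 -0.26606081  0.08107653]
```

View pics/w4.png

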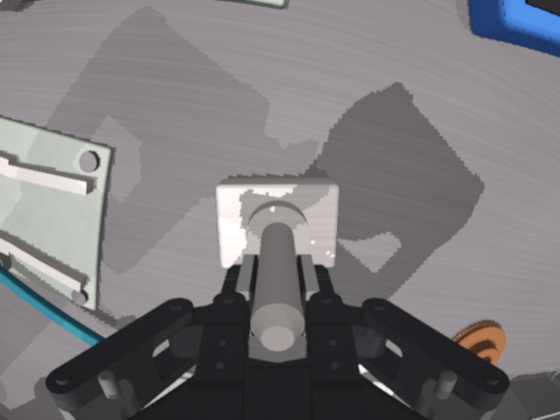

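```bash
cat >> h.py <<'E'
O=np.array([.590,-.0245]);TH=84.75
def bp(x,y=0):
    a=np.radians(TH);return O+x*np.array([np.cos(a),np.sin(a)])+y*np.array([-np.sin(a),np.cos(a)])
E
python3 - <<'E'
from h import *
q=bp(-.055);print(q)
plan([(.6281,-.266,.115,-77.8,0,4),(*q,.115,-95.25,0,12)])
E
```

```text
[ 0.58496741 -0.07926927]
start [ 0.6281 -0.2661  0.0811] h -77.9 t 14.4
0 0 0 -0.28 0; 0 0 0 -0.28 0; 0 0 0 -0.29 0; 0 0 0 -0.28 -0.1; 0 -0.01 -0.53 0 1.5; 0 -0.02 -0.53 0 1.5; 0 -0.04 -0.53 0 1.4; 0 -0.05 -0.53 0 1.5
0 -0.06 -0.53 0 1.4; 0 -0.07 -0.53 0 1.5; 0 -0.09 -0.53 0 1.4; 0 -0.1 -0.52 0 1.5; 0 -0.12 -0.52 0 1.4; 0 -0.13 -0.52 0 1.5; 0 -0.14 -0.51 0 1.4; 0 -0.15 -0.51 0 1.5
```

>>> drive_tool(commands="0 0 0 -0.28 0; 0 0 0 -0.28 0; 0 0 0 -0.29 0; 0 0 0 -0.28 -0.1; 0 -0.01 -0.53 0 1.5; 0 -0.02 -0.53 0 1.5; 0 -0.04 -0.53 0 1.4; 0 -0.05 -0.53 0 1.5")

```text
time: 15.4
tool_pos: [0.6126, -0.2026, 0.114]
tool_rot: [-0.0, 0.999, 0.055, -0.0]
contact_force: [-0.6, 0.3, -9.3]
gripper_width: 0.222
```

>>> drive_tool(commands="0 -0.06 -0.53 0 1.4; 0 -0.07 -0.53 0 1.5; 0 -0.09 -0.53 0 1.4; 0 -0.1 -0.52 0 1.5; 0 -0.12 -0.52 0 1.4; 0 -0.13 -0.52 0 1.5; 0 -0.14 -0.51 0 1.4; 0 -0.15 -0.51 0 1.5")

```text
time: 16.4
tool_pos: [0.584, -0.078, 0.1142]
tool_rot: [-0.0, 0.999, -0.047, 0.0]
contact_force: [-0.0, 0.3, -9.0]
gripper_width: 0.216
```

```bash
python3 - <<'E'
from h import *
c,im=snap('wrist','w5.png')
s,p,M=tool();print(p,s['contact_force'],s['gripper_width'],np.degrees(np.arctan2(M[1,1],M[0,1])));print(c)
E
```

```text
[ 0.5833826  -0.07576443  0.11396714] [-0.44109555  2.76886337 -8.00757212] 0.21695537314958804 -95.31645369093137
{'fx': 325.19226210127806, 'fy': 325.19226210127806, 'cx': 277.0901029785879, 'cy': 209.61062451985575, 'xyz': array([ 0.66065691, -0.08488692,  0.25707516]), 'orientation': array([-0.10123039, -0.66571406,  0.73081259,  0.11175934])}
```

View pics/w5.png

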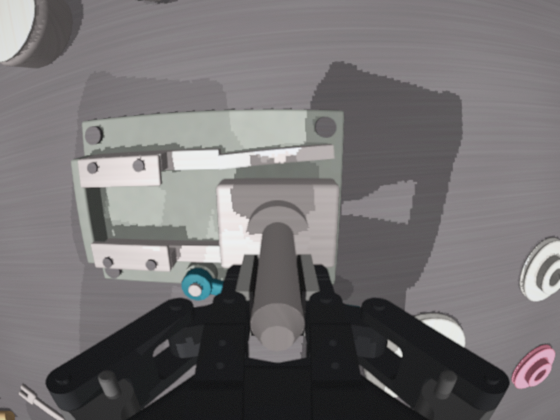

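```bash
python3 - <<'E'
from h import *
c=manip.camera_params('wrist')
def b(u,v,z):
    q=onz(c,u,v,z,True)[:2]-O;a=np.radians(TH);return (1e3*np.array([q@[np.cos(a),np.sin(a)],q@[-np.sin(a),np.cos(a)]])).round(1)
print('lips inner',b(82,186,.04),b(158,184.5,.04),b(95,243,.04),b(168,246,.04))
print('outer',b(80,158,.04),b(160,154,.04),b(98,268,.04),b(170,270,.04))
print('foot far corners',b(219,182,.057),b(338,181,.057),'tip',b(277,330,.167))
print('bed',b(83,123,.008),b(343,111,.008),b(105,282,.008),'pivot',b(194,289,.035))
s,p,M=tool();q=p[:2]-O;a=np.radians(TH);print('tcp',1e3*q@[np.cos(a),np.sin(a)],1e3*q@[-np.sin(a),np.cos(a)])
E
```

```text
lips inner [101.  -26.6] [ 34.2 -26.1] [97.7 21.3] [31.7 21.6]
outer [ 99.6 -48.7] [ 30.8 -48.1] [100.2  44.4] [32.8 42.2]
foot far corners [-14.2 -31. ] [-89.8 -31.6] tip [-51.5  -3.6]
bed [115.4 -75.1] [-101.3  -76. ] [118.3  77.3] pivot [16.5 61.8]
tcp -51.654879410202675 1.898862899118651
```

>>> drive_tool(commands="0 0 0 0.2 0; 0 0 0 0.2 0; 0 0 0 0.2 0; 0 0 0 0.15 0; 0 0 0 0.07 0; 0 0 0 0.03 0; 0 0 0 0 0; 0 0 0 0 0")

```text
time: 17.45
tool_pos: [0.5847, -0.0789, 0.0891]
tool_rot: [0.0, 0.999, -0.046, 0.001]
contact_force: [0.3, -2.2, -2.4]
gripper_width: 0.219
```

>>> drive_tool(commands="0 0 -0.2 0 0; 0 0 -0.25 0 0; 0 0 -0.25 0 0; 0 0 -0.25 0 0; 0 0 -0.2 0 0; 0 0 -0.2 0 0; 0 0 -0.2 0 0; 0 0 0 0 0")

```text
time: 18.45
tool_pos: [0.5893, -0.0319, 0.0891]
tool_rot: [0.0, 0.999, -0.046, 0.001]
contact_force: [1.7, -3.0, -0.9]
gripper_width: 0.216
```

>>> drive_tool(commands="0 0 -0.1 0 0; 0 0 -0.1 0 0; 0 0 -0.15 0 0; 0 0 -0.15 0 0; 0 0 -0.15 0 0; 0 0 -0.15 0 0; 0 0 -0.1 0 0; 0 0 0 0 0")

```text
time: 19.45
tool_pos: [0.5917, -0.0061, 0.0892]
tool_rot: [0.001, 0.999, -0.046, 0.001]
contact_force: [0.9, -5.5, 1.5]
gripper_width: 0.221
```

>>> drive_tool(commands="0 0 -0.15 0 0; 0 0 -0.2 0 0; 0 0 -0.2 0 0; 0 0 -0.2 0 0; 0 0 -0.15 0 0; 0 0 -0.15 0 0; 0 0 -0.1 0 0; 0 0 0 0 0")

```text
time: 20.45
tool_pos: [0.5949, 0.0282, 0.0893]
tool_rot: [0.001, 0.999, -0.046, 0.001]
contact_force: [1.8, -5.1, 0.7]
gripper_width: 0.213
```

>>> drive_tool(commands="0 0 -0.05 0 0; 0 0 -0.05 0 0; 0 0 -0.05 0 0; 0 0 -0.05 0 0; 0 0 -0.05 0 0; 0 0 0 0 0; 0 0 0 0 0; 0 0 0 0 0")

```text
time: 21.45
tool_pos: [0.5956, 0.0354, 0.0893]
tool_rot: [0.001, 0.999, -0.046, 0.001]
contact_force: [1.6, -6.8, 0.5]
gripper_width: 0.216
```

>>> drive_tool(commands="0 0 -0.05 0 0; 0 0 -0.05 0 0; 0 0 -0.05 0 0; 0 0 0 0 0; 0 0 0 0 0; 0 0 0 0 0; 0 0 0 0 0; 0 0 0 0 0")

```text
time: 22.45
tool_pos: [0.5956, 0.0368, 0.0897]
tool_rot: [0.004, 0.999, -0.046, 0.0]
contact_force: [-2.8, -14.3, 4.1]
gripper_width: 0.219
```

>>> drive_tool(commands="0 0 0.08 0 0; 30 0 0 0 0; 45 0 0 0 0; 45 0 0 0 0; 45 0 0 -0.6 0; 45 0 0 -0.9 0; 45 0 0 -0.9 0; 45 0 0 -0.9 0")

```text
time: 23.45
tool_pos: [0.5953, 0.0388, 0.1897]
tool_rot: [-0.0, 0.999, -0.046, 0.001]
contact_force: [0.9, -0.3, 0.0]
gripper_width: 0.528
```

```bash
python3 - <<'E'
from h import *
s,p,M=tool();print(p)
# next: above knob at 1.8
plan([(.55,-.09,.17,-95,46,6),kn(1.8,z=.13,o=46,n=10),kn(1.8,z=.05,o=46,n=4),kn(1.8,z=.05,o=34,n=4)])
print(kn(1.8))
E
```

```text
[0.59529863 0.03884706 0.18971964]
start [0.5953 0.0388 0.1897] h -95.28 t 23.45
46 -0.18 0.74 0.11 0; 46 -0.19 0.74 0.11 -0.1; 46 -0.19 0.73 0.11 0; 46 -0.18 0.73 0.11 -0.1; 46 -0.19 0.74 0.11 0; 46 -0.19 0.73 0.11 -0.1; 46 -0.19 0.19 0.13 -7.7; 46 -0.22 0.16 0.13 -7.7
46 -0.24 0.13 0.13 -7.6; 46 -0.25 0.1 0.13 -7.7; 46 -0.26 0.06 0.14 -7.6; 46 -0.27 0.03 0.13 -7.7; 46 -0.27 -0.01 0.14 -7.6; 46 -0.27 -0.05 0.13 -7.7; 46 -0.26 -0.08 0.14 -7.6; 46 -0.25 -0.12 0.13 -7.7
46 0 0 0.67 0; 46 0 0 0.67 0; 46 0 0 0.66 0; 46 0 0 0.67 0; 34 0 0 0 0; 34 0 0 0 0; 34 0 0 0 0; 34 0 0 0 0
(np.float64(0.48671922079892993), np.float64(-0.1412541532352343), 0.05, np.float64(-18.382403123548187), 34, 1)
```

>>> drive_tool(commands="46 -0.18 0.74 0 0; 46 -0.19 0.74 0 -0.1; 46 -0.19 0.73 0.11 0; 46 -0.18 0.73 0.2 -0.1; 46 -0.19 0.74 0.2 0; 46 -0.19 0.73 0.2 -0.1; 46 -0.19 0.19 0.13 -7.7; 46 -0.22 0.16 0.13 -7.7")

```text
time: 24.45
tool_pos: [0.5373, -0.1008, 0.1596]
tool_rot: [0.0, 0.996, 0.093, 0.001]
contact_force: [-0.7, 0.7, -0.4]
gripper_width: 0.535
```

>>> drive_tool(commands="46 -0.24 0.13 0.13 -7.6; 46 -0.25 0.1 0.13 -7.7; 46 -0.26 0.06 0.14 -7.6; 46 -0.27 0.03 0.13 -7.7; 46 -0.27 -0.01 0.14 -7.6; 46 -0.27 -0.05 0.13 -7.7; 46 -0.26 -0.08 0.14 -7.6; 46 -0.25 -0.12 0.13 -7.7")

```text
time: 25.45
tool_pos: [0.4867, -0.1416, 0.1275]
tool_rot: [0.001, 0.81, 0.587, 0.001]
contact_force: [-0.2, 0.2, -0.3]
gripper_width: 0.541
```

```bash
python3 - <<'E'
from h import *
c,im=snap('wrist','w6.png')
s,p,M=tool();print(p,kn(1.8)); k=onz(c,0,0,0)
E
```

```text
[ 0.48574418 -0.1418761   0.1267084 ] (np.float64(0.48671922079892993), np.float64(-0.1412541532352343), 0.05, np.float64(-18.382403123548187), 34, 1)
```

View pics/w6.png

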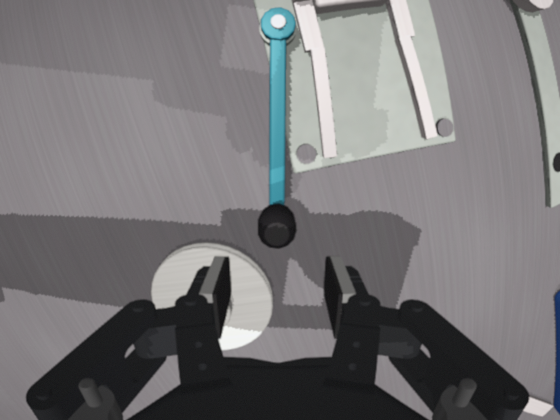

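```bash
python3 - <<'E'
from h import *
a=np.linspace(1.8,0,25)[1:]
plan([kn(1.8,z=.05,o=46,n=4),kn(1.8,z=.05,o=34,n=4)]+[kn(q) for q in a])
E
```

```text
start [ 0.4857 -0.1419  0.1267] h -18.0 t 25.5
46 0.01 0.01 0.64 0.1; 46 0.01 0 0.64 0.1; 46 0 0.01 0.64 0.1; 46 0.01 0 0.64 0.1; 34 0 0 0 0; 34 0 0 0 0; 34 0 0 0 0; 34 0 0 0 0
34 0.01 0.36 0 -4.3; 34 0.02 0.35 0 -4.3; 34 0.01 0.36 0 -4.3; 34 0.01 0.35 0 -4.3; 34 0.02 0.36 0 -4.3; 34 0.01 0.35 0 -4.3; 34 0.01 0.36 0 -4.3; 34 0.02 0.35 0 -4.3
34 0.01 0.36 0 -4.3; 34 0.01 0.35 0 -4.3; 34 0.02 0.36 0 -4.3; 34 0.01 0.35 0 -4.3; 34 0.01 0.35 0 -4.3; 34 0.02 0.36 0 -4.3; 34 0.01 0.35 0 -4.3; 34 0.01 0.36 0 -4.3
34 0.01 0.35 0 -4.3; 34 0.02 0.36 0 -4.3; 34 0.01 0.35 0 -4.3; 34 0.01 0.36 0 -4.3; 34 0.02 0.35 0 -4.3; 34 0.01 0.36 0 -4.3; 34 0.01 0.35 0 -4.3; 34 0.02 0.36 0 -4.2
```

>>> drive_tool(commands="46 0.01 0.01 0.64 0.1; 46 0.01 0 0.64 0.1; 46 0 0.01 0.64 0.1; 46 0.01 0 0.64 0.1; 34 0 0 0 0; 34 0 0 0 0; 34 0 0 0 0; 34 0 0 0 0")

```text
time: 26.5
tool_pos: [0.4877, -0.141, 0.05]
tool_rot: [0.001, 0.813, 0.582, 0.0]
contact_force: [-0.9, 0.4, -0.5]
gripper_width: 0.396
```

>>> drive_tool(commands="34 0.01 0.36 0 -4.3; 34 0.02 0.35 0 -4.3; 34 0.01 0.36 0 -4.3; 34 0.01 0.35 0 -4.3; 34 0.02 0.36 0 -4.3; 34 0.01 0.35 0 -4.3; 34 0.01 0.36 0 -4.3; 34 0.02 0.35 0 -4.3")

```text
time: 27.5
tool_pos: [0.5712, -0.143, 0.0494]
tool_rot: [-0.0, 0.604, 0.797, -0.0]
contact_force: [-1.2, -0.1, 0.4]
gripper_width: 0.4
```

>>> drive_tool(commands="34 0.01 0.36 0 -4.3; 34 0.01 0.35 0 -4.3; 34 0.02 0.36 0 -4.3; 34 0.01 0.35 0 -4.3; 34 0.01 0.35 0 -4.3; 34 0.02 0.36 0 -4.3; 34 0.01 0.35 0 -4.3; 34 0.01 0.36 0 -4.3")

```text
time: 28.5
tool_pos: [0.6417, -0.0976, 0.0493]
tool_rot: [-0.0, 0.341, 0.94, -0.0]
contact_force: [-1.0, -0.4, -0.1]
gripper_width: 0.396
```

>>> drive_tool(commands="34 0.01 0.35 0 -4.3; 34 0.02 0.36 0 -4.3; 34 0.01 0.35 0 -4.3; 34 0.01 0.36 0 -4.3; 34 0.02 0.35 0 -4.3; 34 0.01 0.25 0 -4.3; 34 0.01 0.15 0 -4.3; 34 0 0 0 0")

```text
time: 29.5
tool_pos: [0.6706, -0.0397, 0.0495]
tool_rot: [0.0, 0.086, 0.996, 0.0]
contact_force: [0.4, 0.0, -0.1]
gripper_width: 0.394
```

```bash
python3 - <<'E'
from h import *
s,p,M=tool();print(p,s['contact_force'],s['gripper_width'])
q=p[:2]-PV;print('r',np.hypot(*q),'a',np.radians(HS)-np.arctan2(q[1],q[0]))
plan([kn(0,n=8)])
E
```

```text
[ 0.67058744 -0.03970863  0.04950556] [ 0.37294874  0.00702679 -0.06280663] 0.39396171375472744
r 0.14299695801657783 a 0.14274318653885903
start [ 0.6706 -0.0397  0.0495] h 80.08 t 29.5
34 0.01 0.08 0 -0.6; 34 0 0.09 0 -0.6; 34 0 0.08 0 -0.6; 34 0 0.09 0 -0.6; 34 0 0.08 0 -0.6; 34 0 0.09 -0.01 -0.6; 34 0 0.08 0 -0.5; 34 0.01 0.09 -0.01 -0.6
```

Continue to 0 plus the ~4 mm straddle play, then push until the force rises.

>>> drive_tool(commands="34 0.01 0.12 0 -0.8; 34 0 0.12 0 -0.8; 34 0 0.12 0 -0.8; 34 0 0.12 0 -0.8; 34 0 0.1 0 -0.8; 34 0 0.1 0 -0.6; 34 0 0 0 0; 34 0 0 0 0")

```text
time: 30.5
tool_pos: [0.6726, -0.0194, 0.049]
tool_rot: [-0.0, 0.046, 0.999, 0.0]
contact_force: [0.4, -0.7, -0.6]
gripper_width: 0.396
```

>>> drive_tool(commands="34 0 0.06 0 0; 34 0 0.06 0 0; 34 0 0.05 0 0; 34 0 0 0 0; 34 0 0 0 0; 34 0 0 0 0; 34 0 0 0 0; 34 0 0 0 0")

```text
time: 31.5
tool_pos: [0.6732, -0.016, 0.049]
tool_rot: [-0.0, 0.046, 0.999, -0.001]
contact_force: [0.3, -5.5, -1.2]
gripper_width: 0.399
```

>>> drive_tool(commands="34 0 0.05 0 0; 34 0 0.05 0 0; 34 0 0 0 0; 34 0 0 0 0; 34 0 0 0 0; 34 0 0 0 0; 34 0 0 0 0; 34 0 0 0 0")

```text
time: 32.5
tool_pos: [0.6732, -0.0158, 0.049]
tool_rot: [-0.0, 0.046, 0.999, -0.004]
contact_force: [-1.0, -12.8, -1.7]
gripper_width: 0.402
```

>>> drive_tool(commands="36 0 -0.13 0 0; 46 0 -0.12 0 0; 46 0 0 -0.8 0; 46 0 0 -1 0; 46 0 0 -1 0; 46 0 0 -1 0; 46 0 -0.9 -1 0; 46 0 -0.9 -1 0")

```text
time: 33.5
tool_pos: [0.6679, -0.0725, 0.2244]
tool_rot: [0.0, 0.045, 0.999, 0.0]
contact_force: [0.4, -0.0, -0.7]
gripper_width: 0.541
```

```bash
python3 - <<'E'
from h import *
c,im=snap('wrist','w7.png');t=manip.grab_frame('top');cv2.imwrite('pics/top2.png',t[:,:,::-1])
s,p,M=tool();print(p)
a=cv2.resize(t[110:290,90:450,::-1],(760,380),interpolation=cv2.INTER_CUBIC)
cv2.imwrite('pics/v7.png',np.vstack([a,cv2.resize(im[50:300,:,::-1],(760,220))[:,:760]]))
E
```

```text
[ 0.67002847 -0.074851    0.22858954]
```

View pics/v7.png

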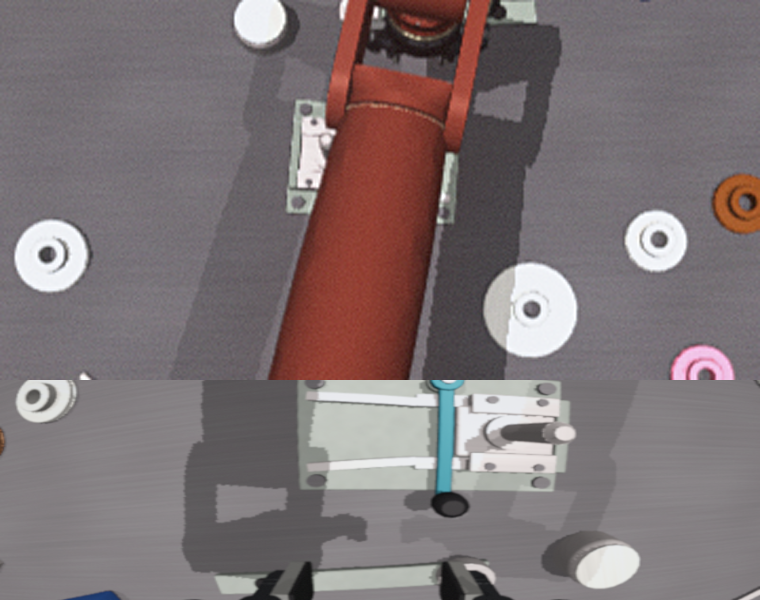

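```bash
python3 - <<'E'
from h import *
plan([(.596,.0365,.20,84.75,46,5),(.596,.0365,.105,84.75,46,4),(.596,.0365,.105,84.75,0,7)])
print()
plan([(.596,.0365,.105,84.75,46,3),(.596,.0365,.17,84.75,46,3),(.596,.0365,.17,-5.25,46,9),(.596,.0365,.105,-5.25,46,3),(.596,.0365,.105,-5.25,0,6)],p=[.596,.0365,.105],h=84.75)
E
```

```text
start [ 0.67   -0.0749  0.2286] h 84.6 t 33.6
46 0.56 0.69 0.19 0; 46 0.56 0.69 0.19 0; 46 0.56 0.69 0.19 -0.1; 46 0.56 0.7 0.19 0; 46 0.56 0.69 0.19 -0.1; 46 0 0 0.79 0; 46 0 0 0.79 0; 46 0 0 0.79 0
46 0 0 0.8 0; 0 0 0 0 0; 0 0 0 0 0; 0 0 0 0 0; 0 0 0 0 0; 0 0 0 0 0; 0 0 0 0 0; 0 0 0 0 0

start [0.596  0.0365 0.105 ] h 84.75 t 33.6
46 0 0 0 0; 46 0 0 0 0; 46 0 0 0 0; 46 0 0 -0.72 0; 46 0 0 -0.72 0; 46 0 0 -0.73 0; 46 0 0 0 10; 46 0 0 0 10
46 0 0 0 10; 46 0 0 0 10; 46 0 0 0 10; 46 0 0 0 10; 46 0 0 0 10; 46 0 0 0 10; 46 0 0 0 10; 46 0 0 0.72 0
46 0 0 0.72 0; 46 0 0 0.73 0; 0 0 0 0 0; 0 0 0 0 0; 0 0 0 0 0; 0 0 0 0 0; 0 0 0 0 0; 0 0 0 0 0
```

>>> drive_tool(commands="46 0.56 0.69 0.19 0; 46 0.56 0.69 0.19 0; 46 0.56 0.69 0.19 -0.1; 46 0.56 0.7 0.19 0; 46 0.56 0.69 0.19 -0.1; 46 0 0 0.79 0; 46 0 0 0.79 0; 46 0 0 0.79 0")

```text
time: 34.6
tool_pos: [0.5929, 0.0396, 0.1217]
tool_rot: [-0.001, 0.044, 0.999, 0.0]
contact_force: [0.8, -0.6, -0.3]
gripper_width: 0.542
```

>>> drive_tool(commands="46 0 0 0.8 0; 46 0 0 0 0; 46 0 0 0 0; 0 0 0 0 0; 0 0 0 0 0; 0 0 0 0 0; 0 0 0 0 0; 0 0 0 0 0")

```text
time: 35.6
tool_pos: [0.5947, 0.0364, 0.1013]
tool_rot: [0.001, 0.044, 0.999, -0.002]
contact_force: [-1.7, -5.2, 2.3]
gripper_width: 0.22
```

>>> drive_tool(commands="46 0 0 0 0; 46 0 0 0 0; 46 0 0 0 0; 46 0 0 -0.72 0; 46 0 0 -0.72 0; 46 0 0 -0.73 0; 46 0 0 0 10; 46 0 0 0 10")

```text
time: 36.6
tool_pos: [0.595, 0.0382, 0.1679]
tool_rot: [0.002, 0.22, 0.976, 0.0]
contact_force: [0.1, 0.3, -0.2]
gripper_width: 0.54
```

>>> drive_tool(commands="46 0 0 0 10; 46 0 0 0 10; 46 0 0 0 10; 46 0 0 0 10; 46 0 0 0 10; 46 0 0 0 10; 46 0 0 0 10; 46 0 0 0.72 0")

```text
time: 37.6
tool_pos: [0.5964, 0.0382, 0.1468]
tool_rot: [0.003, 0.737, 0.676, 0.003]
contact_force: [-0.7, -0.3, -0.8]
gripper_width: 0.542
```

>>> drive_tool(commands="46 0 0 0.72 0; 46 0 0 0.73 0; 46 0 0 0 0; 0 0 0 0 0; 0 0 0 0 0; 0 0 0 0 0; 0 0 0 0 0; 0 0 0 0 0")

```text
time: 38.6
tool_pos: [0.5953, 0.0381, 0.1007]
tool_rot: [0.001, 0.738, 0.675, 0.001]
contact_force: [4.8, 0.6, -2.6]
gripper_width: 0.216
```

```bash
python3 - <<'E'
from h import *
c=manip.camera_params('top')
for f in('top0','top2'):
    im=cv2.imread(f'pics/{f}.png');hsv=cv2.cvtColor(im,cv2.COLOR_BGR2HSV)
    m=((hsv[:,:,2]>150)&(hsv[:,:,1]<50)).astype(np.uint8)
    for k in cv2.findContours(m,cv2.RETR_EXTERNAL,cv2.CHAIN_APPROX_NONE)[0]:
        if len(k)>40 and cv2.contourArea(k)>400:
            (u,v),(a,b),t=cv2.fitEllipse(k)
            if a/b>.9: print(f,round(u,1),round(v,1),'->',onz(c,u,v,.012).round(4),'d',np.round(np.array([a,b])*1.38/508.7*1e3))
s,p,M=tool()
plan([(.5957,.038,.101,-5,46,3),(.5957,.038,.17,-5,70,3),(.396,-.214,.12,-5,75,14),(.396,-.214,.012,-5,75,4)])
E
```

```text
top0 340.8 256.3 -> [ 0.3935 -0.2164  0.012 ] d [117. 121.]
top0 397.5 238.0 -> [ 0.4393 -0.3725  0.012 ] d [77. 78.]
top0 113.6 230.8 -> [0.4773 0.397  0.012 ] d [90. 92.]
top0 212.5 118.6 -> [0.7857 0.1273 0.012 ] d [63. 66.]
top2 341.2 256.4 -> [ 0.393  -0.2174  0.012 ] d [118. 120.]
top2 113.7 230.8 -> [0.4772 0.3968 0.012 ] d [91. 93.]
top2 400.4 223.7 -> [ 0.4781 -0.3827  0.012 ] d [77. 78.]
top2 212.4 118.6 -> [0.7857 0.1275 0.012 ] d [63. 67.]
start [0.5953 0.0381 0.1007] h -5.09 t 38.6
46 0 0.01 0 0; 46 0 0 -0.01 0; 46 0 0.01 0 -0.1; 70 0 0 -0.77 0; 70 0 0 -0.77 0; 70 0 0 -0.76 0; 75 -0.64 -0.42 0.12 0; 75 -0.64 -0.42 0.12 0
75 -0.64 -0.42 0.12 0; 75 -0.64 -0.42 0.12 0; 75 -0.64 -0.42 0.12 0; 75 -0.64 -0.42 0.12 0; 75 -0.64 -0.42 0.12 0; 75 -0.64 -0.42 0.12 0; 75 -0.64 -0.42 0.12 0; 75 -0.64 -0.43 0.12 0
75 -0.64 -0.42 0.12 0; 75 -0.64 -0.43 0.12 0; 75 -0.63 -0.42 0.11 0; 75 -0.64 -0.43 0.12 0; 75 0 0 0.9 0; 75 0 0 0.9 0; 75 0 0 0.9 0; 75 0 0 0.9 0
```

>>> drive_tool(commands="46 0 0 0 0; 46 0 0 0 0; 46 0 0 0 -0.1; 70 0 0 -0.77 0; 70 0 0 -0.77 0; 70 0 0 -0.76 0; 75 -0.64 -0.42 0.12 0; 75 -0.64 -0.42 0.12 0")

```text
time: 39.6
tool_pos: [0.5648, 0.0017, 0.1615]
tool_rot: [-0.0, 0.737, 0.676, -0.0]
contact_force: [-0.1, 0.4, -0.3]
gripper_width: 0.878
```

>>> drive_tool(commands="75 -0.64 -0.42 0.12 0; 75 -0.64 -0.42 0.12 0; 75 -0.64 -0.42 0.12 0; 75 -0.64 -0.42 0.12 0; 75 -0.64 -0.42 0.12 0; 75 -0.64 -0.42 0.12 0; 75 -0.64 -0.42 0.12 0; 75 -0.64 -0.43 0.12 0")

```text
time: 40.6
tool_pos: [0.4497, -0.1429, 0.1317]
tool_rot: [-0.001, 0.737, 0.675, -0.0]
contact_force: [-0.2, -0.9, 0.3]
gripper_width: 0.88
```

>>> drive_tool(commands="75 -0.64 -0.42 0.12 0; 75 -0.64 -0.43 0.12 0; 75 -0.63 -0.42 0.11 0; 75 -0.64 -0.43 0.12 0; 75 0 0 0.9 0; 75 0 0 0.9 0; 75 0 0 0.8 0; 75 0 0 0 0")

```text
time: 41.6
tool_pos: [0.3913, -0.2126, 0.038]
tool_rot: [-0.003, 0.737, 0.675, -0.0]
contact_force: [-0.5, 0.8, 0.3]
gripper_width: 0.878
```

```bash
python3 - <<'E'
from h import *
c,im=snap('wrist','w8.png')
s,p,M=tool();print(p,np.degrees(np.arctan2(M[1,1],M[0,1])),s['contact_force'])
E
```

```text
[ 0.39253089 -0.21341603  0.03955804] -5.025142246284847 [-0.48466321  0.28994701  0.39164818]
```

View pics/w8.png

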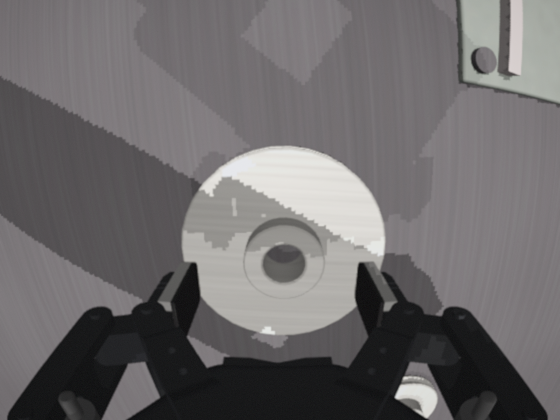

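>>> drive_tool(commands="75 0 0 0.35 0; 75 0 0 0.35 0; 75 0 0 0.23 0; 75 0 0 0 0; 0 0 0 0 0; 0 0 0 0 0; 0 0 0 0 0; 0 0 0 0 0")

```text
time: 42.65
tool_pos: [0.3946, -0.2141, 0.0137]
tool_rot: [0.001, 0.737, 0.676, 0.0]
contact_force: [-1.3, 1.7, 4.5]
gripper_width: 0.486
```

>>> drive_tool(commands="0 0 0 0 0; 0 0 0 0 0; 60 0 0 0 0; 60 0 0 0 0; 60 0 0 0 0; 60 0 0 0 10; 60 0 0 0 10; 60 0 0 0 10")

```text
time: 43.65
tool_pos: [0.3937, -0.2138, 0.0125]
tool_rot: [-0.0, 0.888, 0.459, -0.0]
contact_force: [-0.9, -0.4, 0.8]
gripper_width: 0.706
```

>>> drive_tool(commands="60 0 0 0 10; 60 0 0 0 10; 60 0 0 0 10; 60 0 0 0 10; 60 0 0 0 10; 60 0 0 0 10; 60 0 0 0 0; 0 0 0 0 0")

```text
time: 44.65
tool_pos: [0.394, -0.2144, 0.0128]
tool_rot: [0.001, 0.999, -0.042, 0.0]
contact_force: [0.0, -4.0, 4.1]
gripper_width: 0.506
```

>>> drive_tool(commands="0 0 0 0 0; 0 0 0 0 0; 0 0 0 0 0; 0 0 0 0 0; 0 0 0 -0.1 0; 0 0 0 -0.2 0; 0 0 0 -0.3 0; 0 0 0 0 0")

```text
time: 45.65
tool_pos: [0.3945, -0.2142, 0.0315]
tool_rot: [0.001, 0.999, -0.043, 0.001]
contact_force: [-0.1, -0.3, -2.8]
gripper_width: 0.479
```

```bash
python3 - <<'E'
from h import *
plan([(.3943,-.2142,.178,-95,0,6),(.5957,.0362,.178,-95,0,18)])
E
```

```text
start [ 0.3945 -0.2142  0.0315] h -94.99 t 45.65
0 0 0 -0.81 0; 0 0 0 -0.81 0; 0 0 0 -0.82 0; 0 0 0 -0.81 0; 0 0 0 -0.82 0; 0 -0.01 0 -0.81 0; 0 0.33 -0.49 0 0; 0 0.33 -0.49 0 0
0 0.33 -0.49 0 0; 0 0.33 -0.5 0 0; 0 0.33 -0.49 0 0; 0 0.33 -0.5 0 0; 0 0.33 -0.49 0 0; 0 0.33 -0.5 0 0; 0 0.33 -0.49 0 0; 0 0.33 -0.5 0 0
0 0.33 -0.49 0 0; 0 0.33 -0.5 0 0; 0 0.33 -0.49 0 0; 0 0.34 -0.5 0 0; 0 0.33 -0.49 0 0; 0 0.34 -0.5 0 0; 0 0.33 -0.49 0 0; 0 0.34 -0.5 0 0
```

>>> drive_tool(commands="0 0 0 -0.81 0; 0 0 0 -0.81 0; 0 0 0 -0.82 0; 0 0 0 -0.81 0; 0 0 0 -0.82 0; 0 0 0 -0.81 0; 0 0.33 -0.49 0 0; 0 0.33 -0.49 0 0")

```text
time: 46.65
tool_pos: [0.4163, -0.186, 0.1773]
tool_rot: [0.0, 0.999, -0.044, 0.0]
contact_force: [0.6, -0.6, -3.6]
gripper_width: 0.482
```

>>> drive_tool(commands="0 0.33 -0.49 0 0; 0 0.33 -0.5 0 0; 0 0.33 -0.49 0 0; 0 0.33 -0.5 0 0; 0 0.33 -0.49 0 0; 0 0.33 -0.5 0 0; 0 0.33 -0.49 0 0; 0 0.33 -0.5 0 0")

```text
time: 47.65
tool_pos: [0.5061, -0.0739, 0.177]
tool_rot: [0.0, 0.999, -0.044, 0.0]
contact_force: [-0.0, 0.9, -4.1]
gripper_width: 0.481
```

>>> drive_tool(commands="0 0.33 -0.49 0 0; 0 0.33 -0.5 0 0; 0 0.33 -0.49 0 0; 0 0.34 -0.5 0 0; 0 0.33 -0.49 0 0; 0 0.34 -0.5 0 0; 0 0.33 -0.49 0 0; 0 0.34 -0.5 0 0")

```text
time: 48.65
tool_pos: [0.5963, 0.0375, 0.177]
tool_rot: [0.0, 0.999, -0.044, -0.0]
contact_force: [-0.1, 0.1, -4.0]
gripper_width: 0.475
```

```bash
python3 - <<'E'
from h import *
s,p,M=tool();print(p)
c,im=snap('wrist','w9.png')
s,p,M=tool();print(p,np.degrees(np.arctan2(M[1,1],M[0,1])),s['contact_force'],s['gripper_width'])
E
```

```text
[0.59626048 0.03748731 0.17697961]
[0.5973165  0.03909572 0.17710358] -94.92822793828756 [-0.30186454  0.25976276 -2.25737067] 0.4791922172010711
```

View pics/w9.png

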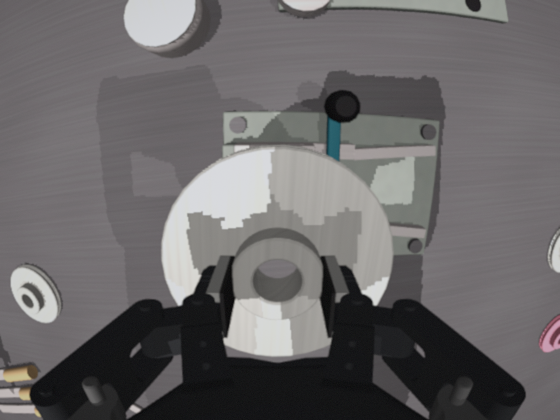

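>>> drive_tool(commands="0 0 0 0 0; 0 0 0 0 0; 0 0 0 0 0; 0 0 0 0 0; 0 0 0 0 0; 0 0 0 0 0; 0 0 0 0 0; 0 0 0 0 0")

```text
time: 49.7
tool_pos: [0.5955, 0.0365, 0.177]
tool_rot: [0.0, 0.999, -0.044, -0.0]
contact_force: [-0.6, 0.3, -3.6]
gripper_width: 0.484
```

>>> drive_tool(commands="0 0 0 0.2 0; 0 0 0 0.2 0; 0 0 0 0.2 0; 0 0 0 0.2 0; 0 0 0 0.2 0; 0 0 0 0.2 0; 0 0 0 0.2 0; 0 0 0 0 0")

```text
time: 50.7
tool_pos: [0.5951, 0.0364, 0.1342]
tool_rot: [0.0, 0.999, -0.044, -0.001]
contact_force: [-0.2, -0.9, -4.1]
gripper_width: 0.483
```

>>> drive_tool(commands="0 0 0 0.3 0; 0 0 0 0.35 0; 0 0 0 0.35 0; 0 0 0 0.35 0; 0 0 0 0.35 0; 0 0 0 0.25 0; 0 0 0 0.05 0; 0 0 0 0 0")

```text
time: 51.7
tool_pos: [0.5954, 0.0366, 0.0749]
tool_rot: [0.0, 0.999, -0.044, -0.0]
contact_force: [0.3, -0.4, -5.2]
gripper_width: 0.48
```

```bash
python3 - <<'E'
from h import *
plan([(.5954,.0366,.0749,-95,60,4),(.5954,.0366,.18,-95,75,5),(.477,.397,.15,-20,75,15),(.477,.397,.05,-20,75,4)],h=-94.95)
E
```

```text
start [0.5954 0.0366 0.0749] h -94.95 t 51.7
60 0 0 0 0; 60 0 0 0 0; 60 0 0 0 0; 60 0 0 0 0; 75 0 0 -0.7 0; 75 0 0 -0.7 0; 75 0 0 -0.7 0; 75 0 0 -0.7 0
75 0 0 -0.7 0; 75 -0.33 -0.78 0.07 -5; 75 -0.26 -0.8 0.07 -5; 75 -0.19 -0.82 0.07 -5; 75 -0.12 -0.83 0.07 -5; 75 -0.05 -0.84 0.07 -5; 75 0.03 -0.84 0.06 -5; 75 0.1 -0.84 0.07 -5
75 0.17 -0.83 0.06 -5; 75 0.24 -0.81 0.07 -5; 75 0.32 -0.78 0.06 -5; 75 0.38 -0.75 0.07 -5; 75 0.45 -0.72 0.06 -5; 75 0.5 -0.67 0.07 -5; 75 0.56 -0.63 0.06 -5; 75 0.62 -0.57 0.07 -5
75 0 0 0.83 0; 75 0 0 0.83 0; 75 0 0 0.83 0; 75 0 0 0.84 0; 75 0 0 0 0; 75 0 0 0 0; 75 0 0 0 0; 75 0 0 0 0
```

>>> drive_tool(commands="60 0 0 0 0; 60 0 0 0 0; 60 0 0 0 0; 60 0 0 0 0; 75 0 0 -0.7 0; 75 0 0 -0.7 0; 75 0 0 -0.7 0; 75 0 0 -0.7 0")

```text
time: 52.7
tool_pos: [0.596, 0.0365, 0.1615]
tool_rot: [0.0, 0.999, -0.044, 0.001]
contact_force: [-0.2, -0.2, 0.4]
gripper_width: 0.878
```

>>> drive_tool(commands="75 0 0 -0.7 0; 75 -0.33 -0.78 0.07 -5; 75 -0.26 -0.8 0.07 -5; 75 -0.19 -0.82 0.07 -5; 75 -0.12 -0.83 0.07 -5; 75 -0.05 -0.84 0.07 -5; 75 0.03 -0.84 0.06 -5; 75 0.1 -0.84 0.07 -5")

```text
time: 53.7
tool_pos: [0.5403, 0.2055, 0.1665]
tool_rot: [-0.0, 0.966, 0.26, 0.0]
contact_force: [-0.3, -0.1, 0.4]
gripper_width: 0.88
```

>>> drive_tool(commands="75 0.17 -0.83 0.06 -5; 75 0.24 -0.81 0.07 -5; 75 0.32 -0.78 0.06 -5; 75 0.38 -0.75 0.07 -5; 75 0.45 -0.72 0.06 -5; 75 0.5 -0.67 0.07 -5; 75 0.56 -0.63 0.06 -5; 75 0.62 -0.57 0.07 -5")

```text
time: 54.7
tool_pos: [0.4773, 0.3979, 0.1509]
tool_rot: [0.0, 0.818, 0.575, 0.0]
contact_force: [0.0, 0.5, -1.1]
gripper_width: 0.875
```

```bash
python3 - <<'E'
from h import *
c,im=snap('wrist','w10.png');t=manip.grab_frame('top')[:,:,::-1];sc=manip.grab_frame('scene')[:,:,::-1]
s,p,M=tool();print(p,np.degrees(np.arctan2(M[1,1],M[0,1])),s['contact_force'])
cv2.imwrite('pics/top3.png',t)
v=np.hstack([cv2.resize(t[130:250,200:360],(400,300)),cv2.resize(sc[170:290,220:380],(400,300))])
cv2.imwrite('pics/v10.png',np.vstack([v,cv2.resize(im[:,:,::-1],(400,300)).repeat(1,0).repeat(2,1)[:, :800]]))
hsv=cv2.cvtColor(t,cv2.COLOR_BGR2HSV);ct=manip.camera_params('top')
m=((hsv[:,:,2]>150)&(hsv[:,:,1]<50)).astype(np.uint8)
for k in cv2.findContours(m,cv2.RETR_EXTERNAL,cv2.CHAIN_APPROX_NONE)[0]:
    if len(k)>40 and cv2.contourArea(k)>400:
        (u,v),(a,b),_=cv2.fitEllipse(k)
        if a/b>.85: print(round(u,1),round(v,1),'->',onz(ct,u,v,.012).round(4),'d',np.round(np.array([a,b])*1.38/508.7*1e3))
E
```

```text
[0.47718643 0.39766605 0.15048701] -19.942415983023558 [-0.39512481  0.34625489  0.22201406]
113.3 230.7 -> [0.4776 0.3978 0.012 ] d [88. 91.]
400.4 223.6 -> [ 0.4784 -0.3826  0.012 ] d [76. 78.]
212.6 118.5 -> [0.7857 0.1271 0.012 ] d [64. 65.]
```

View pics/v10.png

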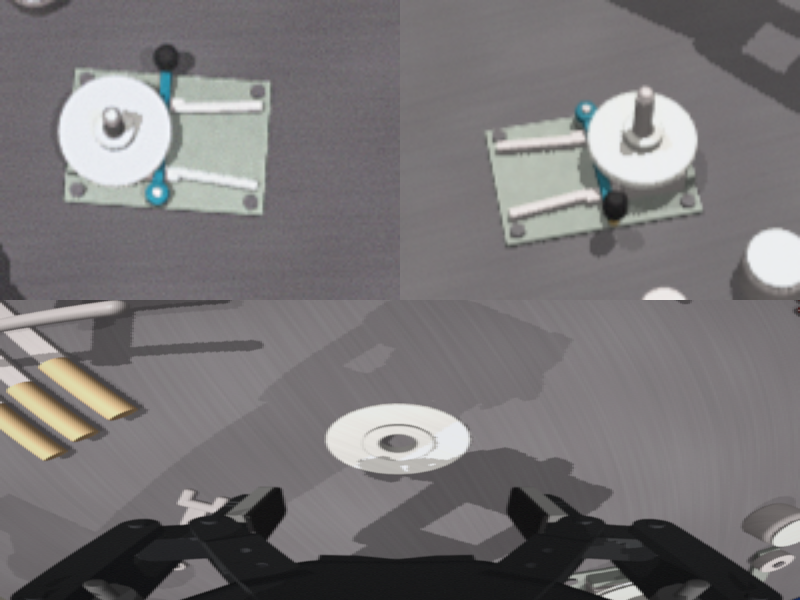

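>>> drive_tool(commands="75 0 0 0.9 0; 75 0 0 0.9 0; 75 0 0 0.9 0; 75 0 0 0.9 0; 75 0 0 0.7 0; 75 0 0 0.25 0; 75 0 0 0 0; 75 0 0 0 0")

```text
time: 55.85
tool_pos: [0.4784, 0.3976, 0.0149]
tool_rot: [0.0, 0.819, 0.574, 0.001]
contact_force: [0.1, 0.6, 0.6]
gripper_width: 0.879
```

>>> drive_tool(commands="0 0 0 0 0; 0 0 0 0 0; 0 0 0 0 0; 0 0 0 0 0; 0 0 0 0 0; 0 0 0 0 0; 60 0 0 0 0; 60 0 0 0 0")

```text
time: 56.85
tool_pos: [0.4773, 0.3969, 0.0132]
tool_rot: [-0.0, 0.819, 0.574, -0.0]
contact_force: [-0.9, 0.3, -1.0]
gripper_width: 0.703
```

>>> drive_tool(commands="60 0 0 0 -9; 60 0 0 0 -9; 60 0 0 0 -9; 60 0 0 0 -9; 60 0 0 0 -9; 60 0 0 0 -9; 60 0 0 0 -9; 60 0 0 0 -9")

```text
time: 57.85
tool_pos: [0.4772, 0.3969, 0.013]
tool_rot: [-0.0, 0.323, 0.946, -0.0]
contact_force: [-0.1, -0.4, -0.1]
gripper_width: 0.701
```

>>> drive_tool(commands="60 0 0 0 -9; 60 0 0 0 -9; 60 0 0 0 0; 0 0 0 0 0; 0 0 0 0 0; 0 0 0 0 0; 0 0 0 0 0; 0 0 0 0 0")

```text
time: 58.85
tool_pos: [0.4778, 0.3973, 0.014]
tool_rot: [0.0, 0.174, 0.985, 0.0]
contact_force: [0.7, -0.4, 3.3]
gripper_width: 0.474
```

```bash
python3 - <<'E'
from h import *
s,p,M=tool();print(p,s['contact_force'],s['gripper_width'])
q=p
plan([(*p[:2],p[2]+.165,70,0,7),(.5957,.0364,p[2]+.165,30,0,17)])
E
```

```text
[0.4778423  0.397272   0.01395203] [ 0.7079413  -0.35320715  3.32519723] 0.4743443517010251
start [0.4778 0.3973 0.014 ] h 69.99 t 58.85
0 0 0 -0.79 0; 0 0 0 -0.78 0; 0 0 0 -0.79 0; 0 0 0 -0.79 0; 0 0 0 -0.78 0; 0 0 0 -0.79 0; 0 0 0 -0.78 0; 0 -0.46 -0.59 0 2.4
0 -0.48 -0.57 0 2.3; 0 -0.51 -0.55 0 2.4; 0 -0.53 -0.52 0 2.3; 0 -0.55 -0.5 0 2.4; 0 -0.57 -0.48 0 2.3; 0 -0.59 -0.46 0 2.4; 0 -0.61 -0.43 0 2.3; 0 -0.62 -0.41 0 2.4
0 -0.64 -0.38 0 2.3; 0 -0.65 -0.35 0 2.4; 0 -0.67 -0.33 0 2.3; 0 -0.68 -0.3 0 2.4; 0 -0.69 -0.27 0 2.3; 0 -0.7 -0.24 0 2.4; 0 -0.71 -0.21 0 2.3; 0 -0.73 -0.18 0 2.4
```

>>> drive_tool(commands="0 0 0 -0.4 0; 0 0 0 -0.78 0; 0 0 0 -0.79 0; 0 0 0 -0.79 0; 0 0 0 -0.78 0; 0 0 0 -0.79 0; 0 0 0 -0.78 0; 0 0 0 -0.39 0")

```text
time: 59.85
tool_pos: [0.4776, 0.397, 0.1797]
tool_rot: [0.0, 0.174, 0.985, 0.0]
contact_force: [0.4, 0.1, -2.3]
gripper_width: 0.481
```

>>> drive_tool(commands="0 -0.46 -0.59 0 2.4; 0 -0.48 -0.57 0 2.3; 0 -0.51 -0.55 0 2.4; 0 -0.53 -0.52 0 2.3; 0 -0.55 -0.5 0 2.4; 0 -0.57 -0.48 0 2.3; 0 -0.59 -0.46 0 2.4; 0 -0.61 -0.43 0 2.3")

```text
time: 60.85
tool_pos: [0.5335, 0.225, 0.1783]
tool_rot: [-0.0, 0.334, 0.943, -0.0]
contact_force: [-0.4, -0.8, -2.3]
gripper_width: 0.474
```

>>> drive_tool(commands="0 -0.62 -0.41 0 2.4; 0 -0.64 -0.38 0 2.3; 0 -0.65 -0.35 0 2.4; 0 -0.67 -0.33 0 2.3; 0 -0.68 -0.3 0 2.4; 0 -0.69 -0.27 0 2.3; 0 -0.7 -0.24 0 2.4; 0 -0.71 -0.21 0 2.3")

```text
time: 61.85
tool_pos: [0.5888, 0.056, 0.1785]
tool_rot: [0.0, 0.483, 0.876, 0.0]
contact_force: [-0.0, 0.2, -3.1]
gripper_width: 0.477
```

>>> drive_tool(commands="0 -0.73 -0.18 0 2.4; 0 0 0 0 0; 0 0 0 0 0; 0 0 0 0 0; 0 0 0 0 0; 0 0 0 0 0; 0 0 0 0 0; 0 0 0 0 0")

```text
time: 62.85
tool_pos: [0.5956, 0.0362, 0.1785]
tool_rot: [0.0, 0.5, 0.866, 0.0]
contact_force: [-1.0, 0.8, -2.0]
gripper_width: 0.479
```

```bash
python3 - <<'E'
from h import *
s,p,M=tool();print(s['contact_force'],s['gripper_width'])
goal(.5955,.0365,.134)
E
```

```text
[-0.98429419  0.81376684 -2.01551085] 0.4788370193293801
goal shift units [0.01  0.003 1.484] turn deg None | tcp [0.5956 0.0362 0.1785] ydir 30.02 j6 -0.588 t 62.85
```

>>> drive_tool(commands="0 0 0 0.2 0; 0 0 0 0.2 0; 0 0 0 0.2 0; 0 0 0 0.2 0; 0 0 0 0.2 0; 0 0 0 0.2 0; 0 0 0 0.2 0; 0 0 0 0 0")

```text
time: 63.85
tool_pos: [0.5951, 0.0362, 0.1357]
tool_rot: [-0.001, 0.5, 0.866, -0.0]
contact_force: [-0.7, -0.1, -2.3]
gripper_width: 0.477
```

>>> drive_tool(commands="0 0 0 0.25 0; 0 0 0 0.25 0; 0 0 0 0.25 0; 0 0 0 0.25 0; 0 0 0 0.25 0; 0 0 0 0.2 0; 0 0 0 0.1 0; 0 0 0 0 0")

```text
time: 64.85
tool_pos: [0.5955, 0.0361, 0.0898]
tool_rot: [-0.0, 0.5, 0.866, -0.0]
contact_force: [0.7, -0.0, -1.7]
gripper_width: 0.481
```

>>> drive_tool(commands="0 0 0 0.06 0; 0 0 0 0.06 0; 0 0 0 0.03 0; 0 0 0 0 0; 0 0 0 0 0; 0 0 0 0 0; 0 0 0 0 0; 0 0 0 0 0")

```text
time: 65.85
tool_pos: [0.5957, 0.0361, 0.0859]
tool_rot: [0.0, 0.5, 0.866, 0.0]
contact_force: [-2.8, 0.2, 3.9]
gripper_width: 0.481
```

```bash
python3 - <<'E'
from h import *
plan([(.5955,.0361,.0858,30,60,3),(.5955,.0361,.18,30,75,5),(.478,-.3825,.14,-60,75,16)])
E
```

```text
start [0.5957 0.0361 0.0859] h 30.01 t 65.85
60 0 0 0 0; 60 0 0 0 0; 60 0 0 0 0; 75 0 0 -0.63 0; 75 0 0 -0.63 0; 75 0 0 -0.63 0; 75 0 0 -0.62 0; 75 0 0 -0.63 0
75 -0.63 -0.65 0.08 5.6; 75 -0.69 -0.58 0.08 5.6; 75 -0.75 -0.51 0.08 5.6; 75 -0.79 -0.44 0.08 5.6; 75 -0.83 -0.36 0.08 5.6; 75 -0.86 -0.28 0.09 5.6; 75 -0.89 -0.19 0.08 5.6; 75 -0.9 -0.1 0.09 5.6
75 -0.91 -0.01 0.08 5.7; 75 -0.9 0.08 0.09 5.6; 75 -0.89 0.16 0.08 5.7; 75 -0.87 0.25 0.09 5.6; 75 -0.84 0.33 0.08 5.7; 75 -0.81 0.42 0.09 5.6; 75 -0.76 0.49 0.08 5.7; 75 -0.71 0.57 0.09 5.6
```

>>> drive_tool(commands="60 0 0 0 0; 60 0 0 0 0; 60 0 0 0 0; 75 0 0 -0.63 0; 75 0 0 -0.63 0; 75 0 0 -0.63 0; 75 0 0 -0.62 0; 75 0 0 -0.63 0")

```text
time: 66.85
tool_pos: [0.5957, 0.0361, 0.1814]
tool_rot: [0.0, 0.5, 0.866, 0.0]
contact_force: [-0.2, 0.1, -0.1]
gripper_width: 0.88
```

>>> drive_tool(commands="75 -0.63 -0.65 0.08 5.6; 75 -0.69 -0.58 0.08 5.6; 75 -0.75 -0.51 0.08 5.6; 75 -0.79 -0.44 0.08 5.6; 75 -0.83 -0.36 0.08 5.6; 75 -0.86 -0.28 0.09 5.6; 75 -0.89 -0.19 0.08 5.6; 75 -0.9 -0.1 0.09 5.6")

```text
time: 67.85
tool_pos: [0.5365, -0.1739, 0.1607]
tool_rot: [0.0, 0.793, 0.609, 0.0]
contact_force: [0.3, -0.3, -0.2]
gripper_width: 0.877
```

>>> drive_tool(commands="75 -0.91 -0.01 0.08 5.7; 75 -0.9 0.08 0.09 5.6; 75 -0.89 0.16 0.08 5.7; 75 -0.87 0.25 0.09 5.6; 75 -0.84 0.33 0.08 5.7; 75 -0.81 0.42 0.09 5.6; 75 -0.76 0.49 0.08 5.7; 75 -0.71 0.57 0.09 5.6")

```text
time: 68.85
tool_pos: [0.4776, -0.3835, 0.1402]
tool_rot: [0.0, 0.966, 0.257, 0.0]
contact_force: [0.6, -0.1, -0.0]
gripper_width: 0.881
```

```bash
python3 - <<'E'
from h import *
c,im=snap('wrist','w11.png');t=manip.grab_frame('top')[:,:,::-1];sc=manip.grab_frame('scene')[:,:,::-1]
s,p,M=tool();print(p,np.degrees(np.arctan2(M[1,1],M[0,1])),s['contact_force'])
v=np.hstack([cv2.resize(t[130:250,200:360],(400,300)),cv2.resize(sc[170:290,220:380],(400,300))])
cv2.imwrite('pics/v11.png',np.vstack([v,np.hstack([cv2.resize(im[:,:,::-1],(400,300)),cv2.resize(t[150:300,350:550],(400,300))])]))
plan([(.4783,-.3827,.0125,-60,75,6)])
E
```

```text
[ 0.47740945 -0.3833183   0.13989406] -60.049180390336836 [0.06170125 0.33619098 1.33184134]
start [ 0.4774 -0.3833  0.1399] h -60.05 t 69.0
75 0.01 0 0.71 0; 75 0.01 0 0.71 0; 75 0 0 0.71 0; 75 0.01 0 0.71 0; 75 0 0 0.7 0; 75 0.01 0 0.71 0; 75 0 0 0 0; 75 0 0 0 0
```

View pics/v11.png

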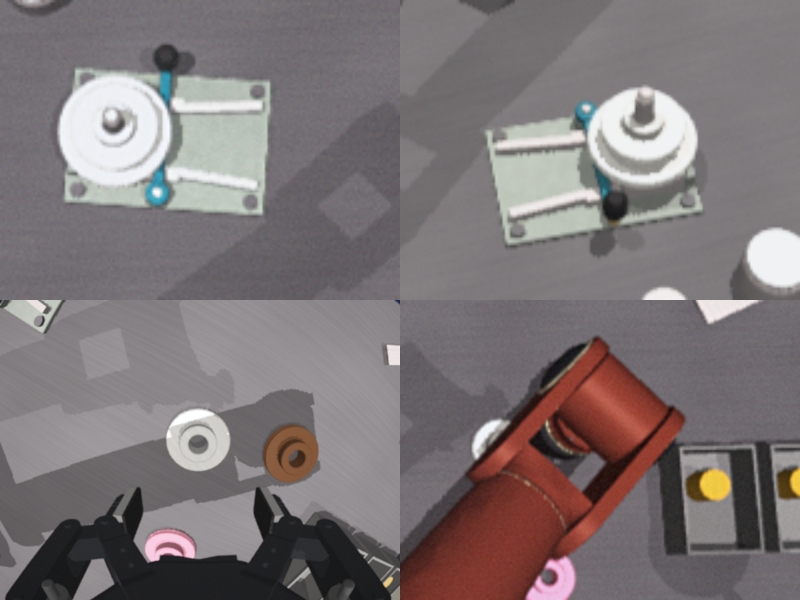

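>>> drive_tool(commands="75 0.01 0 0.71 0; 75 0.01 0 0.71 0; 75 0 0 0.71 0; 75 0.01 0 0.71 0; 75 0 0 0.7 0; 75 0.01 0 0.68 0; 75 0 0 0 0; 75 0 0 0 0")

```text
time: 70.0
tool_pos: [0.4792, -0.3824, 0.0134]
tool_rot: [0.0, 0.966, 0.259, 0.0]
contact_force: [-0.2, -0.4, 0.7]
gripper_width: 0.879
```

>>> drive_tool(commands="0 0 0 0 0; 0 0 0 0 0; 0 0 0 0 0; 0 0 0 0 0; 0 0 0 0 0; 0 0 0 0 0; 60 0 0 0 0; 60 0 0 0 0")

```text
time: 71.0
tool_pos: [0.4784, -0.3815, 0.0123]
tool_rot: [-0.0, 0.966, 0.259, -0.0]
contact_force: [0.6, -0.7, 0.1]
gripper_width: 0.703
```

>>> drive_tool(commands="60 0 0 0 -9; 60 0 0 0 -9; 60 0 0 0 -9; 60 0 0 0 -9; 60 0 0 0 -9; 60 0 0 0 -9; 60 0 0 0 -9; 60 0 0 0 -9")

```text
time: 72.0
tool_pos: [0.4784, -0.3815, 0.0123]
tool_rot: [-0.001, 0.627, 0.779, 0.0]
contact_force: [0.9, 1.1, -0.5]
gripper_width: 0.701
```

>>> drive_tool(commands="60 0 0 0 -9; 60 0 0 0 -9; 60 0 0 0 0; 0 0 0 0 0; 0 0 0 0 0; 0 0 0 0 0; 0 0 0 0 0; 0 0 0 0 0")

```text
time: 73.0
tool_pos: [0.479, -0.3819, 0.0133]
tool_rot: [0.0, 0.5, 0.866, 0.0]
contact_force: [-1.0, 1.4, 4.7]
gripper_width: 0.488
```

>>> drive_tool(commands="0 0 0 -0.4 0; 0 0 0 -0.8 0; 0 0 0 -0.9 0; 0 0 0 -0.9 0; 0 0 0 -0.9 0; 0 0 0 -0.9 0; 0 0 0 -0.6 0; 0 0 0 -0.2 0")

```text
time: 74.0
tool_pos: [0.4791, -0.3822, 0.1821]
tool_rot: [0.001, 0.5, 0.866, -0.0]
contact_force: [0.5, 0.8, -2.3]
gripper_width: 0.486
```

```bash
python3 - <<'E'
from h import *
s,p,M=tool();print(p,s['contact_force'],s['gripper_width'])
plan([(.5956,.0362,.182,30,0,20)])
E
```

```text
[ 0.47908976 -0.38224509  0.18211474] [ 0.53292158  0.79993401 -2.26933605] 0.48556886945485006
start [ 0.4791 -0.3822  0.1821] h 30.01 t 74.0
0 0.51 0.52 0 0; 0 0.51 0.52 0 0; 0 0.51 0.52 0 0; 0 0.51 0.52 0 0; 0 0.51 0.52 0 0; 0 0.51 0.52 0 0; 0 0.51 0.52 0 0; 0 0.51 0.52 0 0
0 0.5 0.51 0 0; 0 0.51 0.52 0 0; 0 0.5 0.51 0 0; 0 0.51 0.52 0 0; 0 0.5 0.51 0 0; 0 0.51 0.52 0 0; 0 0.5 0.51 0 0; 0 0.51 0.52 0 0
0 0.5 0.51 0 0; 0 0.51 0.52 0 0; 0 0.5 0.51 0 0; 0 0.51 0.52 0 0; 0 0 0 0 0; 0 0 0 0 0; 0 0 0 0 0; 0 0 0 0 0
```

>>> drive_tool(commands="0 0.51 0.52 0 0; 0 0.51 0.52 0 0; 0 0.51 0.52 0 0; 0 0.51 0.52 0 0; 0 0.51 0.52 0 0; 0 0.51 0.52 0 0; 0 0.51 0.52 0 0; 0 0.51 0.52 0 0")

```text
time: 75.0
tool_pos: [0.526, -0.2121, 0.1809]
tool_rot: [0.0, 0.5, 0.866, -0.0]
contact_force: [0.4, 0.8, -0.5]
gripper_width: 0.485
```

>>> drive_tool(commands="0 0.5 0.51 0 0; 0 0.51 0.52 0 0; 0 0.5 0.51 0 0; 0 0.51 0.52 0 0; 0 0.5 0.51 0 0; 0 0.51 0.52 0 0; 0 0.5 0.51 0 0; 0 0.51 0.52 0 0")

```text
time: 76.0
tool_pos: [0.5723, -0.0453, 0.1809]
tool_rot: [0.0, 0.5, 0.866, -0.0]
contact_force: [-0.4, -0.5, -1.7]
gripper_width: 0.483
```

>>> drive_tool(commands="0 0.5 0.51 0 0; 0 0.51 0.52 0 0; 0 0.5 0.51 0 0; 0 0.51 0.52 0 0; 0 0 0 0 0; 0 0 0 0 0; 0 0 0 0 0; 0 0 0 0 0")

```text
time: 77.0
tool_pos: [0.5952, 0.0361, 0.1809]
tool_rot: [0.0, 0.5, 0.866, -0.0]
contact_force: [-0.0, 0.1, -1.8]
gripper_width: 0.484
```

>>> drive_tool(commands="0 0 0 0 0; 0 0 0 0 0; 0 0 0 0 0; 0 0 0 0 0; 0 0 0 0 0; 0 0 0 0 0; 0 0 0 0 0; 0 0 0 0 0")

```text
time: 78.0
tool_pos: [0.5953, 0.0367, 0.1809]
tool_rot: [0.0, 0.5, 0.866, 0.0]
contact_force: [-0.3, -0.9, -2.1]
gripper_width: 0.488
```

>>> drive_tool(commands="0 0 0 0.2 0; 0 0 0 0.2 0; 0 0 0 0.2 0; 0 0 0 0.2 0; 0 0 0 0.2 0; 0 0 0 0.2 0; 0 0 0 0.2 0; 0 0 0 0 0")

```text
time: 79.0
tool_pos: [0.5948, 0.0367, 0.1381]
tool_rot: [-0.001, 0.5, 0.866, -0.0]
contact_force: [-1.0, 0.1, -0.9]
gripper_width: 0.484
```

>>> drive_tool(commands="0 0 0 0.2 0; 0 0 0 0.2 0; 0 0 0 0.2 0; 0 0 0 0.1 0; 0 0 0 0.1 0; 0 0 0 0.05 0; 0 0 0 0 0; 0 0 0 0 0")

```text
time: 80.0
tool_pos: [0.5954, 0.0366, 0.1136]
tool_rot: [0.0, 0.5, 0.866, 0.0]
contact_force: [0.1, -0.8, -0.7]
gripper_width: 0.486
```

>>> drive_tool(commands="0 0 0 0.05 0; 0 0 0 0.04 0; 0 0 0 0 0; 0 0 0 0 0; 0 0 0 0 0; 0 0 0 0 0; 0 0 0 0 0; 0 0 0 0 0")

```text
time: 81.0
tool_pos: [0.5955, 0.0366, 0.1112]
tool_rot: [0.0, 0.5, 0.866, 0.0]
contact_force: [-2.3, -0.5, 4.3]
gripper_width: 0.487
```

Seated (contact +4 N). Release, rise and move aside for a final check.

>>> drive_tool(commands="60 0 0 0 0; 60 0 0 0 0; 60 0 0 0 0; 70 0 0 -0.7 0; 70 0 0 -0.9 0; 70 0 0 -0.9 0; 70 0 0 -0.9 0; 70 0 0 0 0")

```text
time: 82.0
tool_pos: [0.5974, 0.0366, 0.2174]
tool_rot: [0.004, 0.5, 0.866, 0.002]
contact_force: [0.1, -0.3, -0.8]
gripper_width: 0.822
```

>>> drive_tool(commands="70 -0.6 -0.6 0 0; 70 -0.7 -0.7 0 0; 70 -0.7 -0.7 0 0; 70 -0.7 -0.7 0 0; 70 -0.7 -0.7 0 0; 70 -0.7 -0.7 0 0; 70 -0.5 -0.5 0 0; 70 0 0 0 0")

```text
time: 83.0
tool_pos: [0.5441, -0.1527, 0.2117]
tool_rot: [-0.001, 0.501, 0.866, -0.0]
contact_force: [0.6, 1.7, 0.5]
gripper_width: 0.822
```

```bash
python3 - <<'E'
from h import *
t=manip.grab_frame('top')[:,:,::-1];sc=manip.grab_frame('scene')[:,:,::-1]
s,p,M=tool();print(p,s['contact_force'],s['time'])
v=np.hstack([cv2.resize(t[130:250,200:360],(400,300),interpolation=cv2.INTER_CUBIC),cv2.resize(sc[170:290,220:380],(400,300),interpolation=cv2.INTER_CUBIC)])
cv2.imwrite('pics/v12.png',np.vstack([v,np.hstack([cv2.resize(t,(400,300)),cv2.resize(sc,(400,300))])]))
hsv=cv2.cvtColor(t,cv2.COLOR_BGR2HSV)
k=(hsv[130:200,240:330,2]<55);vv,uu=np.nonzero(k);print('dark',uu.mean()+240,vv.mean()+130,k.sum())
ct=manip.camera_params('top');kk=onz(ct,uu.mean()+240,vv.mean()+130,.07)[:2]
q=kk-PV;print('knob r',np.hypot(*q),'lever',np.radians(HS)-np.arctan2(q[1],q[0]))
E
```

```text
[ 0.54456926 -0.1513887   0.21204181] [-0.81018007 -0.07848364 -0.5278685 ] 83.1
dark 302.512 170.072 250
knob r 0.1419715826748668 lever 0.7962029028497883
```

View pics/v12.png

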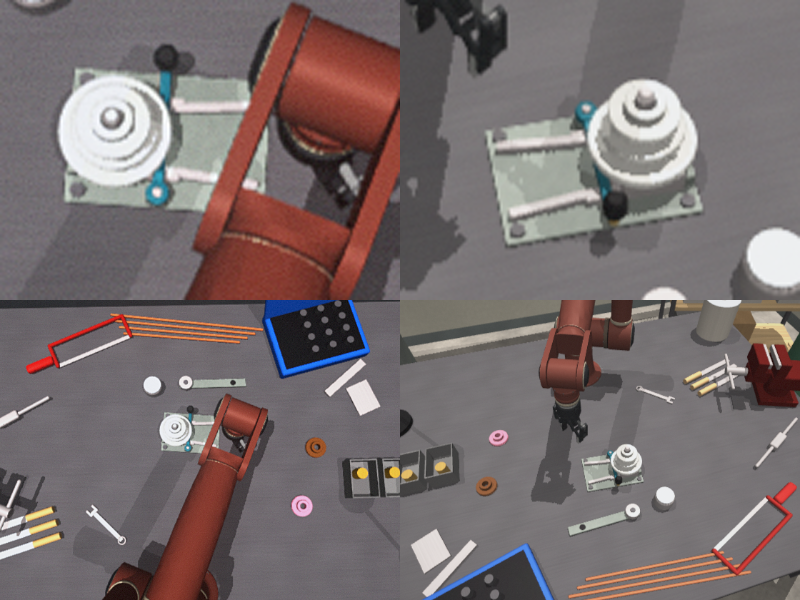

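```bash
python3 - <<'E'
from h import *
t=manip.grab_frame('top')[:,:,::-1];hsv=cv2.cvtColor(t,cv2.COLOR_BGR2HSV)
k=(hsv[140:160,255:278,2]<50);vv,uu=np.nonzero(k);u,v=uu.mean()+255,vv.mean()+140
q=onz(manip.camera_params('top'),u,v,.07)[:2]-PV;a=np.radians(HS)-np.arctan2(q[1],q[0])
print(u,v,k.sum(),'r',np.hypot(*q),'lever',a)
if abs(a)<.06: print(manip.job_done())
E
```

```text
266.3636363636364 153.70454545454547 44 r 0.13694082328928128 lever 0.02124283942832378
the job is handed in; nothing more can be done
None
```

The pipe bender is set up as asked and the job is handed in, at about 83 s of the 210 s allowed.

1. **Lever open:** I swung it until it pressed on its stop (about 19 N).
2. **Post:** It went into the mouth and slid under the lips until it pressed on the end stop (about 14 N).
3. **Lever shut:** I closed it against its stop (about 13 N).
4. **Formers:** Only the 120, 92 and 78 mm formers were on the bench. I threaded them in that order, boss up. The 120 was let go about 16 mm above the shoulder, because the gripper body would have hit the arbor. The 92 and 78 were lowered until they touched (about 4 N).

**Last checks:**
- The final pictures show the stack sitting flat and concentric, with the lever shut behind the foot.
- The grease tin, spanner, bending arm and the brown and pink look-alikes were still lying where they were in the first pictures.
- The lever angle measured 0.02 rad from the top camera, which is zero within measuring error.
- My first automatic lever reading gave 0.80 rad. Its dark mask had picked up the gripper, so I discarded it and measured again on the knob alone.

**Along the way:**
- The 78 mm former was knocked about 4 cm aside during the run, so I measured its place again before gripping it.
- One early wrist-camera view was about 7 mm off the top camera. I settled the post and former positions by squeezing them with the jaws in two directions.

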